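Set up the clamping board with bench dogs from their latched case

TASK

Swing the latch lever of the little wooden case aside, open its lid and set every bench dog you find inside into the back row of holes in the clamping board (the row farther from you, any hole of it). They are a tight fit, so never lower one in square: lean each dog, start the edge of its foot in the hole, then straighten it up and slide it fully home until its head sits on the board. Then lay the sawn offcut flat on the board, lengthwise in front of the dogs and pushed up against them, and leave the case shut with its latch hooked again.

Things in the scene. Friction and masses are not known exactly. Their poses are not given: they have to be found in the camera images.
- dog_board: Clamping board, pale wood 150 (x) x 230 (y) x 36 (z) mm, fixed flat on the bench at the right in front of the saw blade. Origin: centre of its underside; x away from the robot across the rows, y left along the rows, z up. Six sharp-edged round through holes, 21 mm wide: back row x = +35 mm, front row x = -37 mm, y = +72, 0, -72 mm. Only the back row is used.
- back_hole_0 (a point): Centre of the mouth (on the board's top face, 36 mm up) of the left hole of the back row; its axes are those of dog_board; the hole goes straight down 36 mm to the bench.
- back_hole_1 (a point): Centre of the mouth (on the board's top face, 36 mm up) of the middle hole of the back row; its axes are those of dog_board; the hole goes straight down 36 mm to the bench.
- back_hole_2 (a point): Centre of the mouth (on the board's top face, 36 mm up) of the right hole of the back row; its axes are those of dog_board; the hole goes straight down 36 mm to the bench.
- dog_case: Wooden case 105 (x) x 140 (y) mm, base 42 mm high, 78 mm with lid shut, fixed at the left past the end of the blade; its front (handle, latch) faces the robot. Origin: centre of its underside; x from front to back (hinge), y left, z up. Its insert, top 40 mm up, has 24 mm pockets at (x, y) = (18, 36), (18, -36), (-22, 0) mm; a dog may stand in each, head out.
- saw_unit: The bench saw, origin under the bench. Its bare blade, 4 mm thick, stands still and solid in the plane x = 0.488 m (world), from y = -0.44 to 0.32 m at bench height, a circle of 385 mm radius about y = -0.06, z = -0.055, so its top is at z = 0.33: go over or round it. A fixed vice left of the work fills x = 0.14 to 0.42, y = 0.40 to 0.56 m up to z = 0.17.
- case_lid (a joint): Lid hinge along the top back edge of the base: 0 shut, grows as the front rises, stop at 1.85 rad (leaning back past upright). Friction of about 0.22 N m keeps it where it is left (3 N at the handle moves it). It cannot open while the latch is hooked.
- lid_hinge (a point): Middle of the hinge line: dog_case (52.5, 0, 42) mm. The hinge runs along dog_case y.
- lid_handle (a point): Middle of the lid's bar handle, a dark steel bar 11 mm thick, 50 mm long along dog_case y, 35 mm off the lid's front face. Lid shut: at dog_case (-87.5, 38, 60) mm, i.e. 140 mm before and 18 mm above the hinge; it turns with the lid, so the bar is in front of the shut lid, on top of the open lid, and is gripped from above both ways (fingers before and behind it).
- case_latch (a joint): Latch lever, a steel arm on the case's front that swings in the plane of the front face about a pivot at dog_case (-52.5, -10, 20) mm: 0 upright, hooked over the lid's stud; grows as it swings to dog_case -y (right), stop at 0.75 rad. The lid is free above 0.4 rad. Light friction holds it where it is left.
- latch_knob (a point): Middle of the black round knob at the lever's end, 12 mm thick, 18 mm long, sticking out forward, 75 mm from the pivot: at dog_case (-70, -10, 95) mm when hooked, (-70, -61, 75) mm when fully swung. Push it sideways with closed fingertips; under 1 N.
- bench_dog_0: Bench dog 0: turned aluminium stop pin, 62 mm high, 0.11 kg: round shank 20 mm thick, 32 mm long, foot bevelled 2 mm; round head 28 mm thick, 30 mm high. Origin: centre of the foot's underside; z up the axis. Starts upright in a pocket of the shut case, foot 8 mm above the bench, or is absent. Home: foot 32 mm below the hole's mouth, head on the board.
- bench_dog_1: Bench dog 1: turned aluminium stop pin, 62 mm high, 0.11 kg: round shank 20 mm thick, 32 mm long, foot bevelled 2 mm; round head 28 mm thick, 30 mm high. Origin: centre of the foot's underside; z up the axis. Starts upright in a pocket of the shut case, foot 8 mm above the bench, or is absent. Home: foot 32 mm below the hole's mouth, head on the board.
- bench_dog_2: Bench dog 2: turned aluminium stop pin, 62 mm high, 0.11 kg: round shank 20 mm thick, 32 mm long, foot bevelled 2 mm; round head 28 mm thick, 30 mm high. Origin: centre of the foot's underside; z up the axis. Starts upright in a pocket of the shut case, foot 8 mm above the bench, or is absent. Home: foot 32 mm below the hole's mouth, head on the board.
- offcut: Workpiece: sawn wooden offcut, a plain bar 42 (x) x 170 (y) x 25 (z) mm lying on the bench left of the middle in front of the blade. Origin: centre of its underside. Pushed against the dogs (28 mm heads in the back row) its centre line lies at dog_board x = 0, long axis along dog_board y.
- sanding_block: Bystander: cork sanding block 65 x 112 x 32 mm, origin at the centre of its underside. Leave it alone.
- tape_measure: Bystander: tape measure 36 x 79 x 64 mm standing on edge, origin at the centre of its underside. Leave it alone.

How it is judged:
By the outcome, as a careful person would: the job done as asked, in the order asked, and still so for the second after the job is handed in, with the robot touching nothing.
Of bench_dog_0, bench_dog_1, bench_dog_2 only 2 to 3 are there at a start; the rules pass over those that are not, and their reading is None.
At some moment in a run one of offcut may be knocked a few centimetres aside while the robot is not near it.
It also fails if it takes over 210 s, if anything falls off the work surface, if the arm or the gripper's body presses on something with over 40 N, if the wrist force passes 120 N, or if a joint passes its speed limit or range.

ROBOT

A 6-joint arm with a two-finger parallel gripper is mounted at the origin on the work surface; the furniture and walls round the work are solid. World frame = base frame: x ahead of the robot, y to its left, z up, the work surface at z = 0. Lengths are in m, angles in degrees, forces in N, time in s.
With the tool pointing down it reaches from about 0.375 to 0.75 m from the base axis. Payload 9 kg.
Tool frame: the origin (TCP) lies where the fingers leave the gripper's body, on its centre line; the fingertips stand 73 mm ahead of it and the grasp point (between the pads) lies 54 mm ahead of it (robot.tip_reach is the distance from the TCP to the fingertips, in m); z points along the fingers, y is the direction in which the jaws open and shut (so a half turn about z gives the same grasp; the last joint's range is limited). The gripper opens to 85 mm and grips with 20 to 120 N. Pads are 22 mm wide; open, the fingers measure 114 mm over their backs; the gripper's body (76 mm by 85 mm) begins 54 mm behind the grasp point. The pads swing forward as they close: fully open they stand 13 mm farther back than shut.
Start: joints at [-12.473, 5.964, 5.575, 89.605, 0, 77.527], TCP at [0.6, 0, 0.304] pointing down, gripper open.
Joint ranges: [-171.21, 171.21], [-48.23, 106.86], [-62.78, 66.21], [-105.2, 120.99], [-86.42, 89.51], [-180, 180]. Speed limits (degrees/s): [127.2, 127.2, 147.25, 180, 180, 180].

INTERFACE

Orientations are given as [roll, pitch, yaw] about the fixed x, y, z axes, in that order (R = Rz(yaw) Ry(pitch) Rx(roll)).
In Python, from plant import robot gives the robot as it stands. Calls block until the motion is done:
- robot.move_pose(position, orientation): joint-space move of the TCP to a pose.
- robot.line_to(position, vel=0.15, rotation=None, guard=None): straight line of the TCP; rotation=None keeps the orientation; vel is the mean speed in m/s. With guard (N) it stops when the force on the tool has changed by that much, and returns True; else False.
- robot.goto_joints(angles): joint-space move.
- robot.set_gripper(opening): finger opening in m; the grip force is fixed at half the most; returns when the fingers have stopped.
- robot.pause(seconds).
- robot.ik(position, orientation): joint angles nearest the present ones, or None.
- robot.observe(): the state.
- robot.grab_frame(name): name is "scene" or "side" or "wrist"; returns the picture (384x512x3 uint8, blue, green, red); there is no depth.
- robot.get_calibration(name): a dict with "vertical_fov" (degrees; the focal length in pixels is half the picture's height over the tangent of half this angle, whatever the lens; pixels are square), "cx", "cy" (the principal point, pixels), "rvec" (rotation vector, rad) and "tvec" (3), from world to camera coordinates, as OpenCV has them. Camera axes: x right, y down, z forward; pixel columns grow to the right and rows downward; lengths in m; the calibration is good to about 2 mm. The wrist camera is an equidistant fisheye: a pixel r from the principal point sees the ray r / f radians off the axis. A picture is of the moment at which its call begins: read the wrist's pose just before it. get_calibration takes no time and is no camera call; for the wrist camera it gives the pose at the moment of the call.
A pose or a line that the arm cannot do raises robot.IKError and nothing moves.
- robot.job_done(): hands the job in, once; it reports no verdict.
The state is a dict: "time": time; "q": joint angles; "qvel": joint speeds; "joint_torque": joint torques, N m; "tool_pos": TCP position; "tcp_rot": TCP orientation; "ft_force": force on the tool from outside, world axes, zero at the start; "torque": the same for the moment, N m; "gripper_width": finger opening in m.
Only numpy, scipy, OpenCV 4.12 (cv2) and the standard library are available. Lean on these libraries where they do the work, as an engineer would, in place of code of your own. Each camera call takes 0.05 s, during which the arm holds its last target.

## Working session

There is one attempt and no reset: what is moved stays moved. The work goes in short steps, each a Python script; the robot and the scene stay as the last script left them, time stands still between calls to the robot, and variables do not carry over. Pictures are saved under pics/ and viewed, and the job is handed in when it is done.

```bash
ls; mkdir -p pics; python3 - <<'E'
from plant import robot
import cv2
for n in ["scene","side","wrist"]:
    c=robot.get_calibration(n); print(n,c)
    cv2.imwrite(f"pics/{n}0.png",robot.grab_frame(n))
print(robot.observe(), robot.tip_reach)
E
```

```text
pics
scene {'vertical_fov': 48.801468554924995, 'cx': 254.95669994734965, 'cy': 185.78046771546767, 'rvec': array([ 2.18664146, -0.60704663,  0.27823969]), 'tvec': array([-0.41116636,  0.05897492,  1.1709388 ])}
side {'vertical_fov': 50.105118176971885, 'cx': 254.76314566970734, 'cy': 194.00370168772858, 'rvec': array([ 2.42039653, -0.74422885,  0.22167063]), 'tvec': array([-0.37514626,  0.17166129,  1.17723181])}
wrist {'vertical_fov': 65.70646984690485, 'cx': 259.2737664848058, 'cy': 191.90327277612812, 'rvec': array([-2.82923990e+00, -7.72144145e-04,  6.71374675e-04]), 'tvec': array([-0.59925242, -0.03936939,  0.37908796])}
{'time': 0.15, 'q': array([-1.24752583e+01,  5.99226106e+00,  5.53865939e+00,  8.96045498e+01,
        1.76682427e-04,  7.75273096e+01]), 'qvel': array([ 0.0400473 , -0.11569611,  0.11624862,  0.04131859, -0.02618527,
       -0.07839367]), 'joint_torque': array([ 3.56894714e-03, -5.57353413e+01,  5.04006886e+01,  1.24952567e-02,
       -2.60494489e-04,  1.42527287e-05]), 'tool_pos': array([5.99826940e-01, 2.79520254e-05, 3.03298678e-01]), 'tcp_rot': array([-1.79943259e+02, -1.27317241e-02,  8.99974257e+01]), 'ft_force': array([-0.62571807,  0.14157009,  0.57255176]), 'torque': array([-0.02837485, -0.01625736, -0.00260964]), 'gripper_width': 0.08561478015169441} 0.0726
```

View pics/scene0.png

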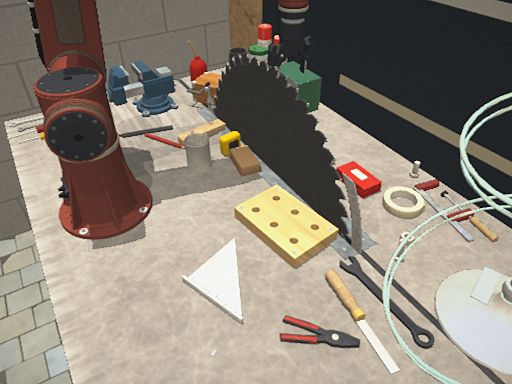

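View pics/side0.png

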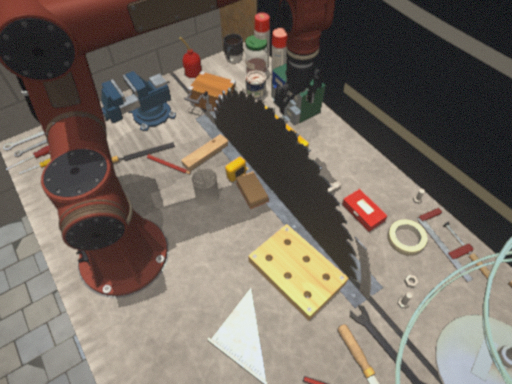

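View pics/wrist0.png

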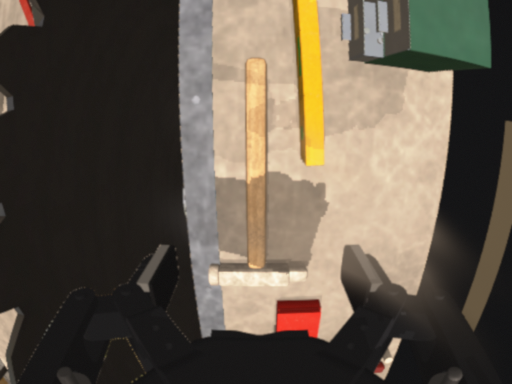

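```bash
cat > h.py <<'E'
from plant import robot
import cv2, numpy as np
from scipy.spatial.transform import Rotation as R
def cal(n):
    c=robot.get_calibration(n); f=192/np.tan(np.radians(c["vertical_fov"]/2))
    Rm,_=cv2.Rodrigues(np.array(c["rvec"])); return dict(f=f,cx=c["cx"],cy=c["cy"],R=Rm,t=np.array(c["tvec"]),fish=n=="wrist")
def ray(c,u,v):
    x=np.array([(u-c["cx"]),(v-c["cy"])])
    if c["fish"]:
        r=np.hypot(*x); th=r/c["f"]; s=np.sin(th)/max(r,1e-9); d=np.array([x[0]*s,x[1]*s,np.cos(th)])
    else: d=np.array([x[0]/c["f"],x[1]/c["f"],1]); d/=np.linalg.norm(d)
    return -c["R"].T@c["t"], c["R"].T@d
def onz(c,u,v,z):
    o,d=ray(c,u,v); return o+d*(z-o[2])/d[2]
def proj(c,P):
    P=np.atleast_2d(P)@c["R"].T+c["t"]
    if c["fish"]:
        r=np.hypot(P[:,0],P[:,1]); th=np.arctan2(r,P[:,2]); k=c["f"]*th/np.maximum(r,1e-9)
    else: k=c["f"]/P[:,2]
    return np.c_[P[:,0]*k+c["cx"],P[:,1]*k+c["cy"]]
def tri(rays):
    A=0;b=0
    for o,d in rays:
        M=np.eye(3)-np.outer(d,d); A=A+M; b=b+M@o
    return np.linalg.solve(A,b)
def fr(x,y,yaw,z=0):
    """frame -> function local mm -> world m"""
    cs,sn=np.cos(yaw),np.sin(yaw)
    def T(p):
        p=np.atleast_2d(p)/1000.; return np.c_[x+cs*p[:,0]-sn*p[:,1], y+sn*p[:,0]+cs*p[:,1], z+p[:,2]]
    return T
def snap(n,name,box=None,s=1):
    c=cal(n); im=robot.grab_frame(n); cv2.imwrite(f"pics/raw_{name}.png",im)
    np.save(f"pics/{name}.npy",c,allow_pickle=True)
    if box: im=im[box[1]:box[3],box[0]:box[2]]
    im=cv2.resize(im,None,fx=s,fy=s,interpolation=cv2.INTER_CUBIC)
    cv2.imwrite(f"pics/{name}.png",im); return c
def ldc(name): return np.load(f"pics/{name}.npy",allow_pickle=True).item()
def crop(src,name,box,s):
    im=cv2.imread(src)[box[1]:box[3],box[0]:box[2]]
    cv2.imwrite(f"pics/{name}.png",cv2.resize(im,None,fx=s,fy=s,interpolation=cv2.INTER_CUBIC))
def st():
    o=robot.observe(); print("t %.1f"%o["time"],"pos",np.round(o["tool_pos"],4),"rot",np.round(o["tcp_rot"],1),"F",np.round(o["ft_force"],1),"w %.4f"%o["gripper_width"]); return o
E
python3 - <<'E'
from h import *
crop("pics/scene0.png","c1",(150,40,350,190),4)
crop("pics/side0.png","c2",(170,60,360,200),4)
crop("pics/side0.png","c3",(240,210,360,320),5)
crop("pics/scene0.png","c4",(225,175,345,275),5)
for n,p in (("scene",(210,85)),("side",(212,85)),("scene",(203,130)),("side",(205,152)),("scene",(287,225)),("side",(298,270))):
    print(n,p,onz(cal(n),*p,0.03).round(3))
E
```

```text
scene (210, 85) [0.553 0.474 0.03 ]
side (212, 85) [0.566 0.459 0.03 ]
scene (203, 130) [0.383 0.18  0.03 ]
side (205, 152) [0.375 0.18  0.03 ]
scene (287, 225) [ 0.369 -0.342  0.03 ]
side (298, 270) [ 0.371 -0.331  0.03 ]
```

View pics/c1.png

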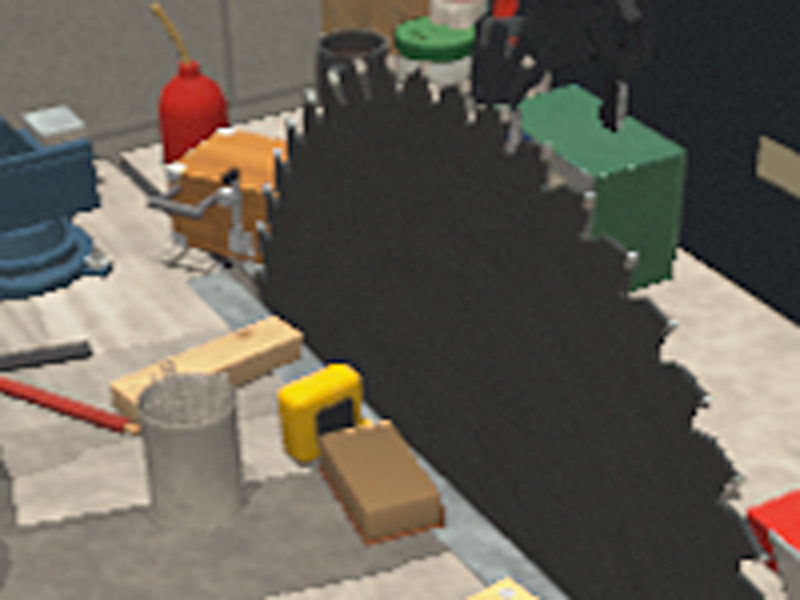

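View pics/c2.png

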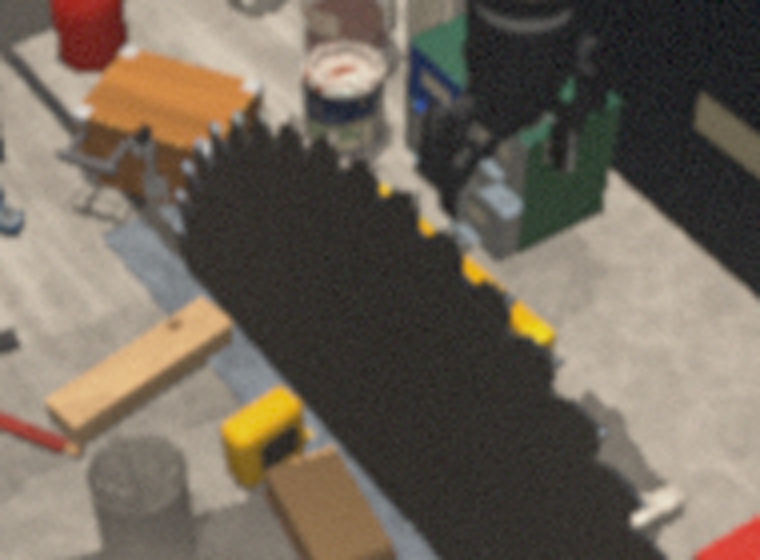

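View pics/c3.png

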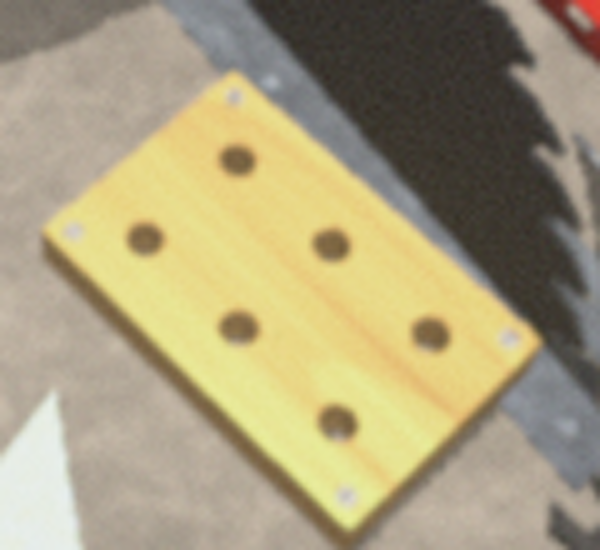

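View pics/c4.png

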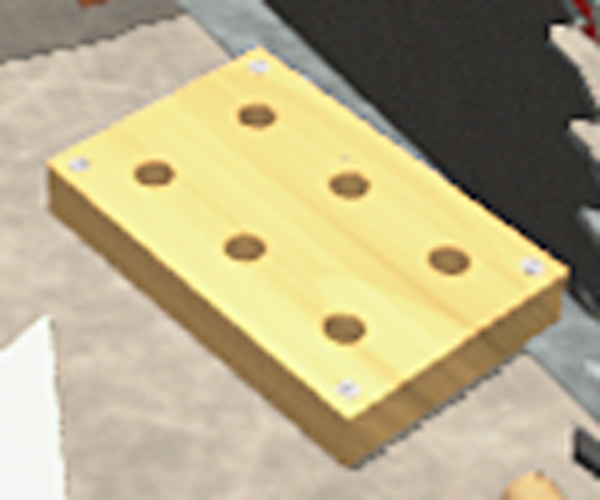

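```bash
python3 - <<'E'
from h import *
from scipy.optimize import least_squares
H=np.array([[35,72,36],[35,0,36],[35,-72,36],[-37,72,36],[-37,0,36],[-37,-72,36],[75,115,36],[75,-115,36],[-75,-115,36],[-75,115,36]],float)
side=np.array([(238,160),(332,245),(431,334),(146,239),(239,328),(338,423),(235,70),(542,342),(350,532),(43,232)])/5.+[240,210]-0.4
sc=np.array([(257,116),(349,185),(450,261),(154,173),(245,248),(344,328),(261,47),(569,269),(350,417),(47,163)])/5.+[225,175]-.4
def fit(obs):
    def res(p):
        T=fr(*p); W=T(H); return np.concatenate([(proj(cal(n),W)-o).ravel() for n,o in obs])
    r=least_squares(res,[.37,-.34,0]); return r.x,np.sqrt((r.fun**2).mean()),r.fun.reshape(-1,10,2)
for o in ([("side",side)],[("scene",sc)],[("side",side),("scene",sc)]):
    x,e,f=fit(o); print(x.round(4),np.degrees(x[2]).round(2),e)
print(f.round(1).tolist())
# case corners
for n,p in (("side",(np.array((85,105))/4+[170,60])),("side",(np.array((195,150))/4+[170,60])),("side",(np.array((125,48))/4+[170,60])),("side",(np.array((258,85))/4+[170,60]))): print(onz(cal(n),*p,0.078).round(3))
for z,(u,v) in ((.025,(48,402)),(.025,(205,297)),(.025,(232,325)),(.025,(85,430))): print("offcut",onz(cal("side"),u/4+170,v/4+60,z).round(3))
E
```

```text
[ 0.3728 -0.3235  0.1524] 8.73 0.14662996348044086
[ 0.3754 -0.3216  0.1518] 8.7 0.1557537283076126
[ 0.374  -0.3228  0.1522] 8.72 0.3830378618069325
[[[0.2, -0.3], [0.2, -0.4], [0.3, -0.3], [0.1, -0.4], [0.3, -0.4], [0.3, -0.5], [0.0, -0.2], [0.4, -0.5], [0.1, -0.4], [-0.1, -0.8]], [[-0.2, 0.3], [-0.0, 0.4], [-0.2, 0.3], [-0.2, 0.5], [-0.1, 0.4], [-0.0, 0.5], [-0.5, 0.4], [-0.1, 0.8], [-0.3, 0.9], [-0.3, 0.3]]]
[0.475 0.443 0.078]
[0.526 0.334 0.078]
[0.545 0.493 0.078]
[0.618 0.377 0.078]
offcut [0.296 0.195 0.025]
offcut [0.464 0.223 0.025]
offcut [0.466 0.182 0.025]
offcut [0.307 0.152 0.025]
```

```bash
python3 - <<'E'
from h import *
c=cal("wrist"); print("cam",(-c["R"].T@c["t"]).round(3),(c["R"].T@[0,0,1]).round(3))
for p in ([.6,0,.42],[.5,.2,.42],[.46,.33,.42],[.45,.36,.35]):
    for yaw in (0,30,90,120,-60,-150):
        q=robot.ik(p,[180,0,yaw]); print(p,yaw,None if q is None else np.round(q,0))
E
```

```text
cam [0.599 0.079 0.373] [-0.    -0.307 -0.952]
[0.6, 0, 0.42] 0 [-12.  10.  22. 102.   0. 168.]
[0.6, 0, 0.42] 30 [-12.  10.  22. 102.   0. 138.]
[0.6, 0, 0.42] 90 [-12.  10.  22. 102.   0.  78.]
[0.6, 0, 0.42] 120 [-12.  10.  22. 102.   0.  48.]
[0.6, 0, 0.42] -60 [ -12.   10.   22.  102.    0. -132.]
[0.6, 0, 0.42] -150 [-12.  10.  22. 102.   0. -42.]
[0.5, 0.2, 0.42] 0 [   8.   -1.   10.  102.    0. -172.]
[0.5, 0.2, 0.42] 30 [  8.  -1.  10. 102.   0. 158.]
[0.5, 0.2, 0.42] 90 [  8.  -1.  10. 102.   0.  98.]
[0.5, 0.2, 0.42] 120 [  8.  -1.  10. 102.   0.  68.]
[0.5, 0.2, 0.42] -60 [   8.   -1.   10.  102.    0. -112.]
[0.5, 0.2, 0.42] -150 [  8.  -1.  10. 102.   0. -22.]
[0.46, 0.33, 0.42] 0 [  22.    4.   15.  102.    0. -158.]
[0.46, 0.33, 0.42] 30 [ 22.   4.  15. 102.   0. 172.]
[0.46, 0.33, 0.42] 90 [ 22.   4.  15. 102.   0. 112.]
[0.46, 0.33, 0.42] 120 [ 22.   4.  15. 102.   0.  82.]
[0.46, 0.33, 0.42] -60 [ 22.   4.  15. 102.   0. -98.]
[0.46, 0.33, 0.42] -150 [ 22.   4.  15. 102.   0.  -8.]
[0.45, 0.36, 0.35] 0 [  26.    3.    7.   94.    0. -154.]
[0.45, 0.36, 0.35] 30 [ 26.   3.   7.  94.   0. 176.]
[0.45, 0.36, 0.35] 90 [ 26.   3.   7.  94.   0. 116.]
[0.45, 0.36, 0.35] 120 [26.  3.  7. 94.  0. 86.]
[0.45, 0.36, 0.35] -60 [ 26.   3.   7.  94.   0. -94.]
[0.45, 0.36, 0.35] -150 [26.  3.  7. 94.  0. -4.]
```

```bash
python3 - <<'E'
from h import *
robot.line_to([.6,0,.43],vel=.25)
robot.move_pose([.5,.37,.43],[180,0,90])
robot.pause(.2)
snap("wrist","w1",None,1.5)
snap("side","s1",(150,40,350,190),4)
st()
E
```

```text
t 2.5 pos [0.5004 0.3694 0.43  ] rot [-180.     0.    89.9] F [-0.6 -0.  -0.4] w 0.0849
```

View pics/w1.png

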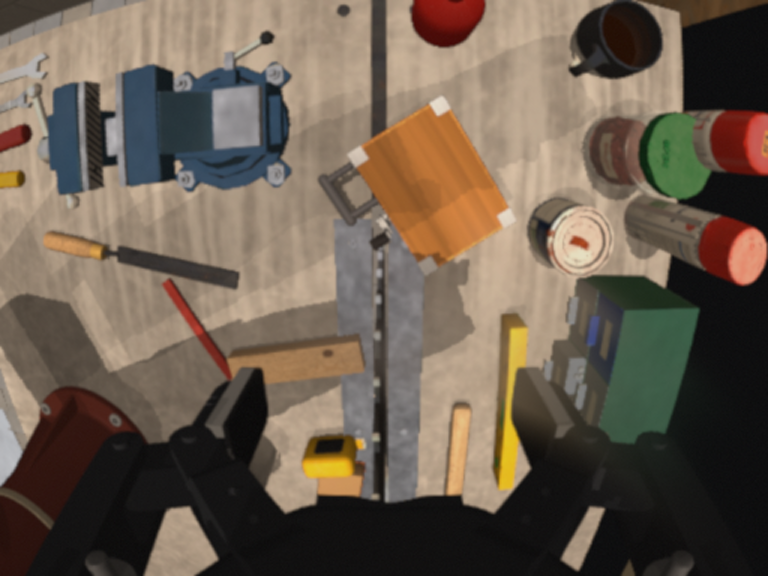

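```bash
python3 - <<'E'
from h import *
crop("pics/raw_w1.png","w1c",(200,50,360,190),5)
E
```

```text
(no output)
```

View pics/w1c.png

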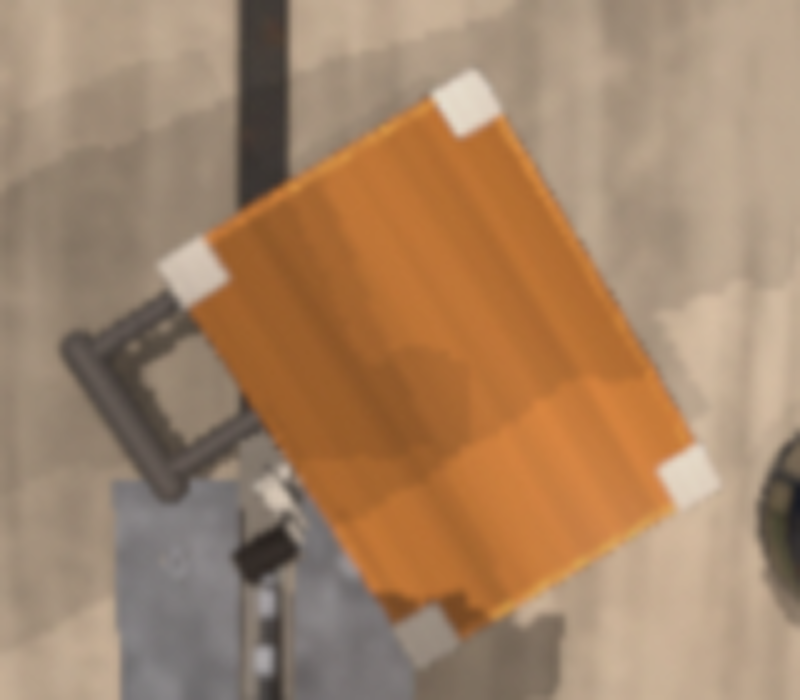

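View pics/s1.png

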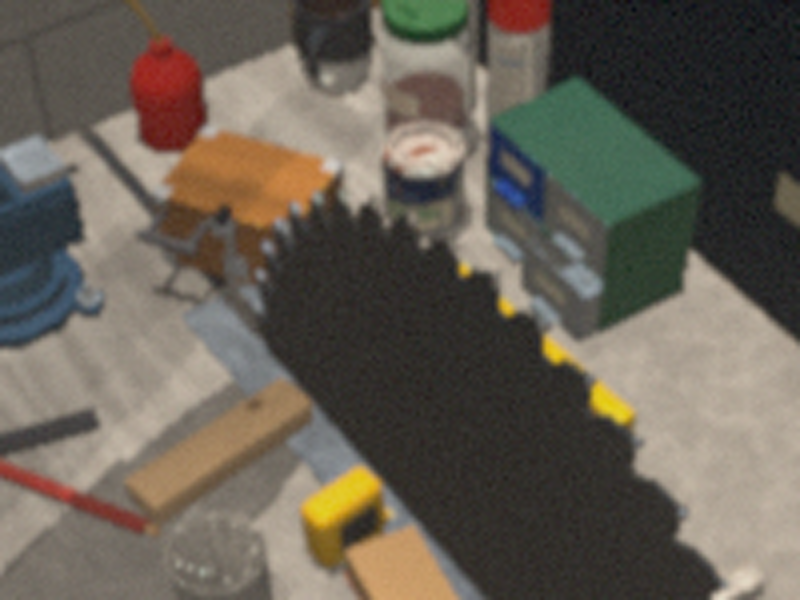

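```bash
python3 - <<'E'
from h import *
from scipy.optimize import least_squares
P=np.array([[-52.5,70,78],[52.5,70,78],[52.5,-70,78],[-52.5,-70,78],[-70,-10,95],[-87.5,38,60]],float)
o=np.array([(158,268),(475,68),(720,485),(420,668),(267,552),(125,418)])/5.+[200,50]-.4
c=ldc("w1")
r=least_squares(lambda p:(proj(c,fr(*p)(P))-o).ravel(),[.54,.41,.5])
print(r.x.round(4),np.degrees(r.x[2]),r.fun.reshape(-1,2).round(2).tolist())
r2=least_squares(lambda p:(proj(c,fr(*p)(P))-o).ravel()[:8],[.54,.41,.5]);print(r2.x.round(4),np.degrees(r2.x[2]))
T=fr(*r.x)
for k,p in dict(handle=[-87.5,38,60],knob=[-70,-10,95],knobsw=[-70,-61,75],hinge=[52.5,0,42],p1=[18,36,70],p2=[18,-36,70],p3=[-22,0,70]).items():
    w=T(p)[0];print(k,w.round(4),np.hypot(*w[:2]).round(3))
print(proj(cal("side"),T(P)).round(0).tolist())
E
```

```text
[0.5434 0.4123 0.5723] 32.78861378474588 [[0.07, -0.01], [-0.05, 0.3], [0.75, 0.03], [0.51, 0.4], [-1.3, -1.3], [0.15, 0.72]]
[0.5429 0.4126 0.5689] 32.59631259604875
handle [0.4493 0.3969 0.06  ] 0.599
knob [0.49  0.366 0.095] 0.612
knobsw [0.5176 0.3231 0.075 ] 0.61
hinge [0.5875 0.4408 0.042 ] 0.734
p1 [0.539  0.4523 0.07  ] 0.704
p2 [0.578  0.3918 0.07  ] 0.698
p3 [0.5249 0.4004 0.07  ] 0.66
[[188.0, 88.0], [201.0, 71.0], [235.0, 80.0], [223.0, 98.0], [205.0, 93.0], [192.0, 100.0]]
```

```bash
cat >> h.py <<'E'
CX,CY,PSI=0.5432,0.4125,np.radians(32.7)
PD=np.degrees(PSI)
C=fr(CX,CY,PSI)
def cw(x,y,z): return C([x,y,z])[0]
def rot(yaw,tilt_axis_yaw=None,tilt=0):
    """tool-down yaw(deg) then rotate by tilt deg about horizontal axis at given yaw"""
    r=R.from_euler("xyz",[180,0,yaw],degrees=True)
    if tilt_axis_yaw is not None:
        a=np.radians(tilt_axis_yaw); r=R.from_rotvec(np.radians(tilt)*np.array([np.cos(a),np.sin(a),0]))*r
    return r
def eul(r): return r.as_euler("xyz",degrees=True)
def tcp(point,r,reach=0.054): return np.array(point)-r.as_matrix()[:,2]*reach
E
python3 - <<'E'
from h import *
r=rot(PD); TR=robot.tip_reach
robot.set_gripper(0)
robot.move_pose(tcp(cw(-73,18,150),r,TR),eul(r))
robot.line_to(tcp(cw(-73,18,83),r,TR),guard=8); st()
snap("wrist","w2",None,1.5)
snap("side","s2",(150,40,350,190),4)
E
```

```text
t 4.9 pos [0.4726 0.3884 0.1568] rot [ 1.80e+02 -1.00e-01  3.27e+01] F [-1.   0.3  0.5] w 0.0000
```

View pics/w2.png

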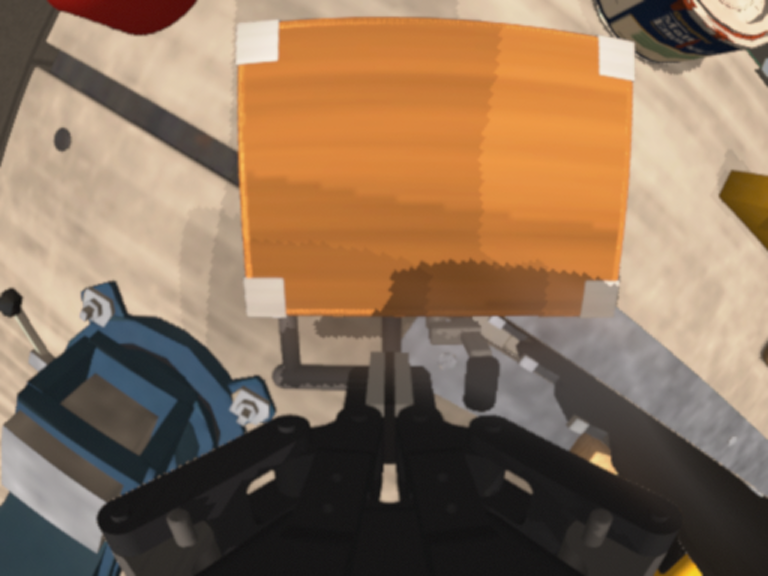

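View pics/s2.png

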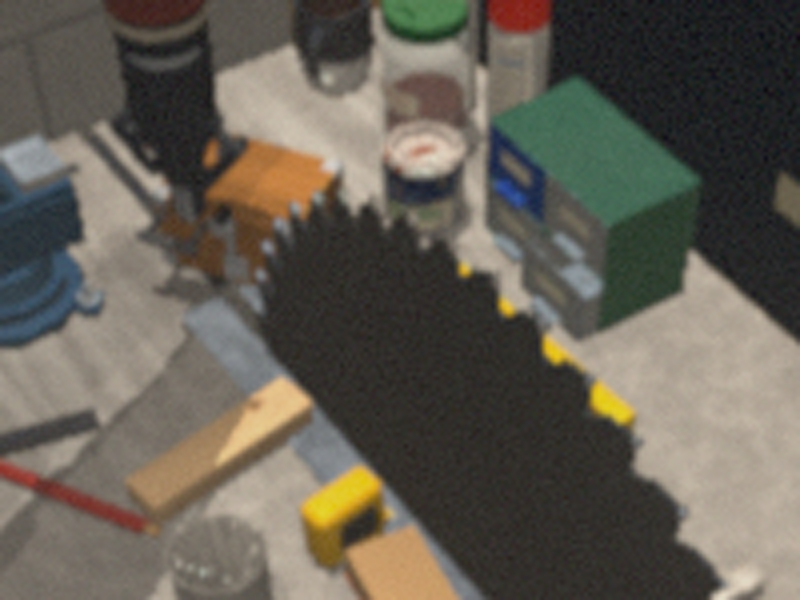

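```bash
python3 - <<'E'
from h import *
r=rot(PD); TR=robot.tip_reach
for a in (0.0,.2,.4,.55,.68):
    y=-10-75*np.sin(a)+6+9; z=20+75*np.cos(a)-12
    print(robot.line_to(tcp(cw(-73,y,z),r,TR),vel=.08,guard=12),end=" ")
st()
snap("wrist","w3",None,1.5)
E
```

```text
False False False False True t 6.5 pos [0.5052 0.3386 0.1413] rot [-179.9   -0.2   32.8] F [-2.7 -1.3 14. ] w 0.0000
```

View pics/w3.png

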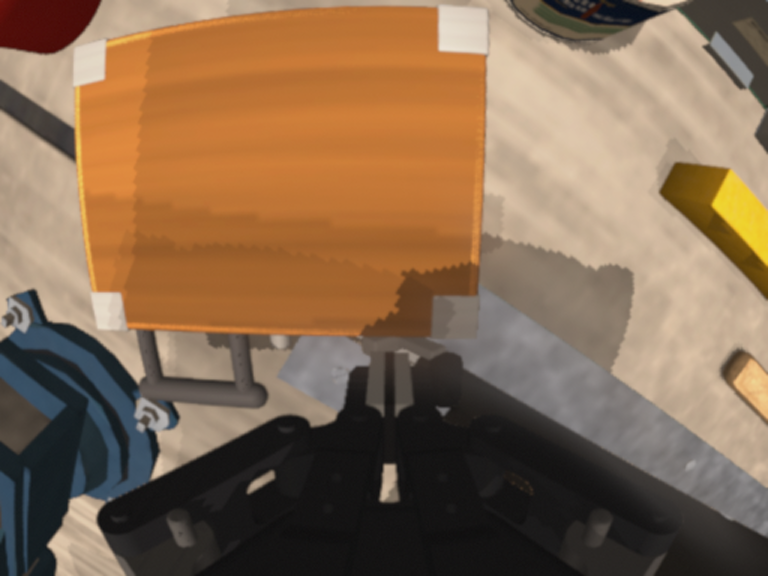

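```bash
python3 - <<'E'
from h import *
r=rot(PD); TR=robot.tip_reach
robot.line_to(tcp(cw(-73,-38,69),r,TR)); robot.line_to(tcp(cw(-73,0,150),r,TR),vel=.2); st()
snap("wrist","w4",None,1.5)
# feasibility of lid opening
q0=robot.observe()["q"]
for yaw in (PD+90,PD-90):
  for th,al in ((0,0),(.6,0),(1.2,0),(1.2,15),(1.6,15),(1.6,25),(1.85,0),(1.85,15),(1.85,25),(1.85,35)):
    ph=np.radians(172.7)-th; p=cw(52.5+141.2*np.cos(ph),38,42+141.2*np.sin(ph)); rr=rot(yaw,PD+90,-al)
    q=robot.ik(tcp(p,rr),eul(rr)); print(int(yaw),th,al,None if q is None else np.round(q,0))
E
```

```text
t 7.4 pos [0.4815 0.3728 0.2212] rot [-179.9    0.    32.8] F [-0.4 -0.5 -0.3] w -0.0000
122 0 0 [ 29.   9. -11.  70.   0.  86.]
122 0.6 0 [29. 12.  1. 78.  0. 87.]
122 1.2 0 [30. 25. 20. 85.  0. 87.]
122 1.2 15 [29.  5. -4. 66.  1. 87.]
122 1.6 15 [29. 15.  7. 67.  1. 87.]
122 1.6 25 [29.  4. -8. 53.  1. 87.]
122 1.85 0 [30. 44. 45. 91.  0. 87.]
122 1.85 15 [30. 21. 13. 67.  1. 87.]
122 1.85 25 [29. 10. -3. 53.  1. 87.]
122 1.85 35 [ 29.  -0. -17.  38.   2.  87.]
-57 0 0 [ 29.   9. -11.  70.   0. -94.]
-57 0.6 0 [ 29.  12.   1.  78.   0. -93.]
-57 1.2 0 [ 30.  25.  20.  85.   0. -93.]
-57 1.2 15 [ 29.   5.  -4.  66.   1. -93.]
-57 1.6 15 [ 29.  15.   7.  67.   1. -93.]
-57 1.6 25 [ 29.   4.  -8.  53.   1. -93.]
-57 1.85 0 [ 30.  44.  45.  91.   0. -93.]
-57 1.85 15 [ 30.  21.  13.  67.   1. -93.]
-57 1.85 25 [ 29.  10.  -3.  53.   1. -93.]
-57 1.85 35 [ 29.  -0. -17.  38.   2. -93.]
```

View pics/w4.png

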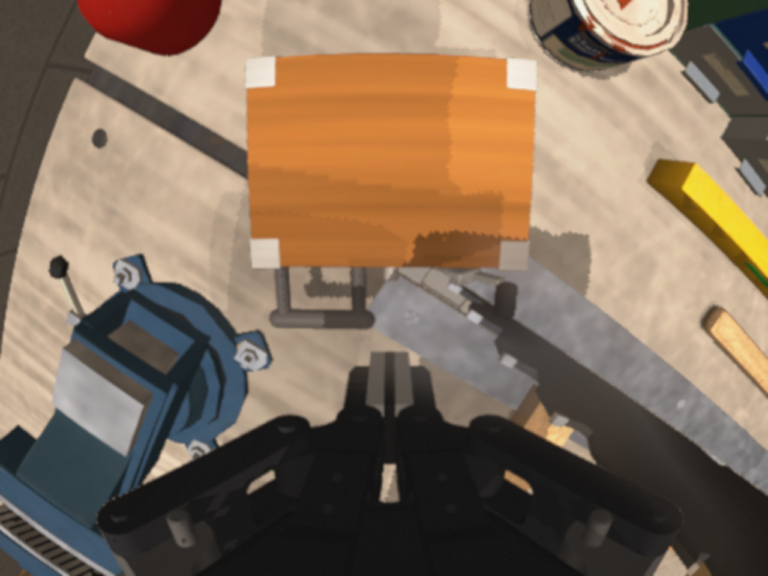

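```bash
python3 - <<'E'
from h import *
c=ldc("w4")
P=np.array([[-52.5,70,78],[52.5,70,78],[52.5,-70,78],[-52.5,-70,78],[-87.5,38,60],[-87.5,63,60],[-87.5,13,60]]+[[-70,-10-75*np.sin(a),20+75*np.cos(a)] for a in (.4,.6,.75)],float)
print((proj(c,C(P))*1.5+.5).round(0).tolist())
E
```

```text
[[253.0, 268.0], [246.0, 59.0], [537.0, 60.0], [528.0, 269.0], [323.0, 319.0], [280.0, 319.0], [367.0, 320.0], [471.0, 309.0], [494.0, 304.0], [507.0, 299.0]]
```

```bash
cat >> h.py <<'E'
YC=PD-90
def rlid(al,be=12):  # al: top toward case front; be: top toward case -y
    r=rot(YC,PD+90,-al)
    a=PSI; return R.from_rotvec(np.radians(be)*np.array([np.cos(a),np.sin(a),0]))*r
def hp(th,y=34):
    ph=np.arctan2(18,-140)-th; L=np.hypot(18,140); return cw(52.5+L*np.cos(ph),y,42+L*np.sin(ph))
E
python3 - <<'E'
from h import *
r=rlid(0); print(r.as_matrix()[:,2].round(2), (C([[0,1000,0]])-C([[0,0,0]])).round(2))
robot.set_gripper(.026)
up=hp(0)+[0,0,.09]
robot.move_pose(tcp(up,r),eul(r)); st()
print(robot.line_to(tcp(hp(0),r),vel=.1,guard=10)); st()
snap("wrist","w5",None,1.5)
E
```

```text
[-0.11  0.17 -0.98] [[-0.54  0.84  0.  ]]
t 11.7 pos [0.4573 0.3844 0.2028] rot [180.   12.  -57.3] F [-0.2 -0.4 -0.2] w 0.0259
False
t 12.8 pos [0.4577 0.3846 0.1137] rot [-179.9   12.   -57.3] F [-0.2 -0.3 -0.1] w 0.0260
```

View pics/w5.png

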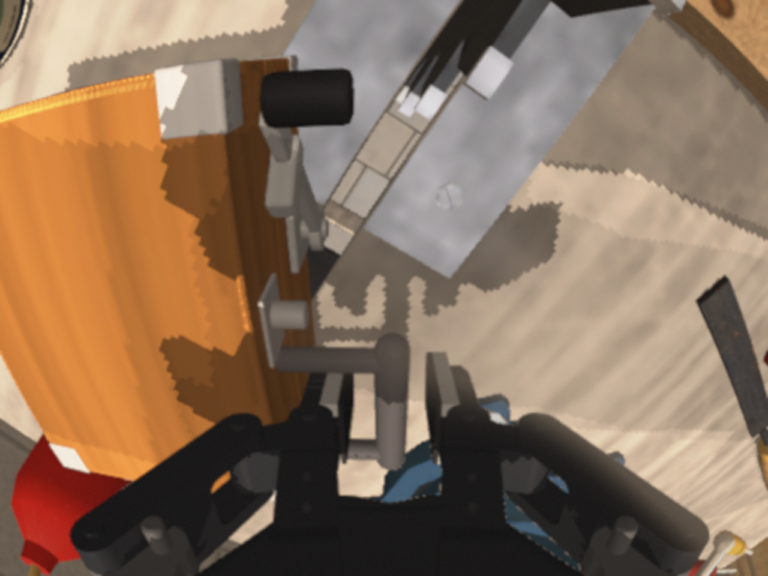

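```bash
python3 - <<'E'
from h import *
robot.set_gripper(.0); st()
als=np.interp
for th in np.linspace(.1,1.83,14):
    al=np.interp(th,[0,.5,1.85],[0,0,22]); r=rlid(al)
    g=robot.line_to(tcp(hp(th),r),vel=.1,rotation=eul(r),guard=35)
    if g: print("guard",th); break
st()
E
```

```text
t 13.1 pos [0.4573 0.3844 0.1136] rot [-180.    12.   -57.3] F [-3.2 -3.   6.3] w 0.0090
t 17.6 pos [0.6027 0.4778 0.2209] rot [-158.4   11.9  -57.3] F [ 3.  -5.6 -1.7] w 0.0090
```

```bash
python3 - <<'E'
from h import *
robot.set_gripper(.03); st()
r=rlid(22)
robot.line_to(tcp(hp(1.83),r,.14),vel=.15); st()
# back off to view
r=rot(YC)
robot.move_pose([.50,.42,.36],eul(r)); robot.pause(.1)
snap("wrist","w6",None,1.5); st()
E
```

```text
t 18.0 pos [0.6025 0.479  0.222 ] rot [-158.3   12.   -57.3] F [-0.1  0.5  0.2] w 0.0301
t 18.7 pos [0.5841 0.4472 0.2988] rot [-158.4   12.   -57.3] F [-0.6  0.1  0.8] w 0.0303
t 19.4 pos [0.5004 0.4196 0.3579] rot [ 1.799e+02  1.000e-01 -5.740e+01] F [-0.5  1.2  0.3] w 0.0301
```

View pics/w6.png

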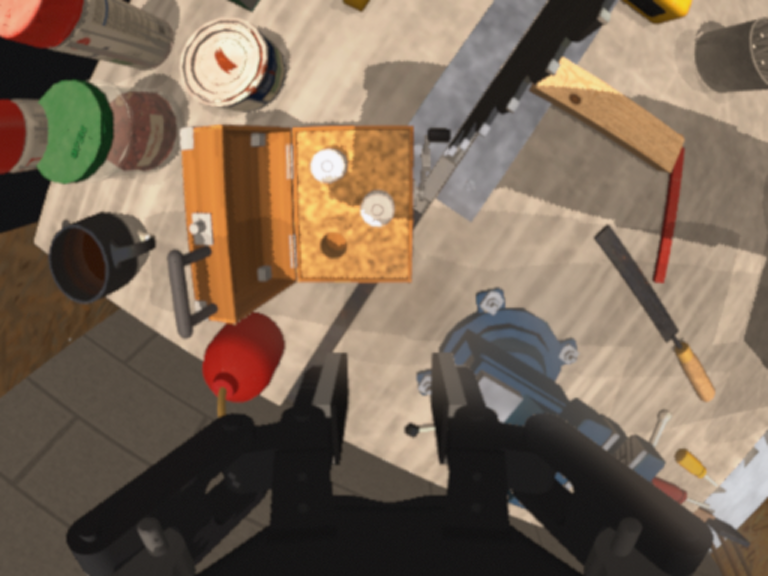

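```bash
python3 - <<'E'
from h import *
crop("pics/raw_w6.png","w6c",(180,70,300,200),5)
c=ldc("w6")
P=np.array([[18,-36,70],[-22,0,70],[18,36,40],[52.5,70,42],[-52.5,70,42],[-52.5,-70,42]],float)
print(((proj(c,C(P))-[180,70]+.4)*5).round(0).tolist())
for yaw in (PD+180,PD):
  for x,y in ((18,-36),(-22,0)):
    for z in (64,160,300):
        r=rot(yaw); q=robot.ik(tcp(cw(x,y,z),r),eul(r)); print(round(yaw),x,z,None if q is None else np.round(q,0))
E
```

```text
[[188.0, 203.0], [356.0, 349.0], [211.0, 468.0], [90.0, 592.0], [473.0, 592.0], [478.0, 65.0]]
213 18 64 [23. 26.  9. 73.  0. -9.]
213 18 160 [23. 23. 16. 83.  0. -9.]
213 18 300 [23. 26. 34. 98.  0. -9.]
213 -22 64 [26. 19.  1. 72.  0. -7.]
213 -22 160 [26. 17.  8. 82.  0. -7.]
213 -22 300 [26. 18. 25. 96.  0. -7.]
33 18 64 [ 23.  26.   9.  73.   0. 171.]
33 18 160 [ 23.  23.  16.  83.   0. 171.]
33 18 300 [ 23.  26.  34.  98.   0. 171.]
33 -22 64 [ 26.  19.   1.  72.   0. 173.]
33 -22 160 [ 26.  17.   8.  82.   0. 173.]
33 -22 300 [ 26.  18.  25.  96.   0. 173.]
```

View pics/w6c.png

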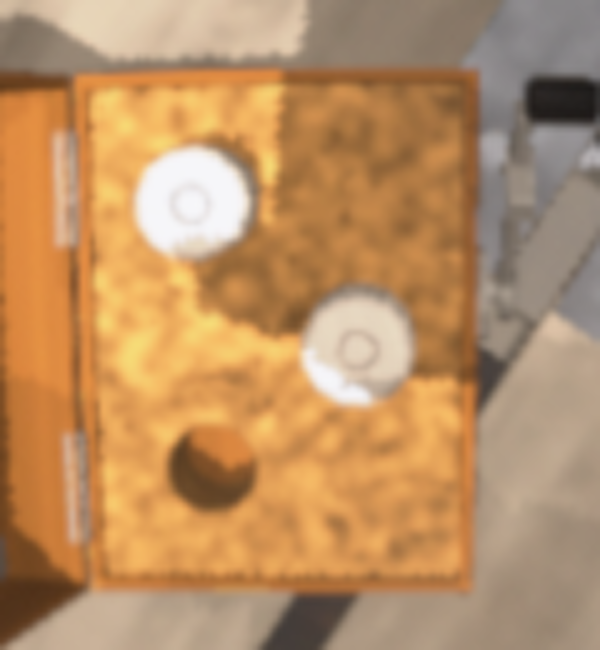

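```bash
python3 - <<'E'
from h import *
r=rot(PD+180)
robot.set_gripper(.046)
robot.move_pose(tcp(cw(18,-36,150),r),eul(r)); st()
print(robot.line_to(tcp(cw(18,-36,64),r),vel=.12,guard=10)); st()
robot.set_gripper(0); st()
print(robot.line_to(tcp(cw(18,-36,140),r),vel=.12,guard=25)); st()
snap("wrist","w7",None,1.5)
E
```

```text
t 21.0 pos [0.5779 0.3922 0.2046] rot [-180.     0.  -147.2] F [ 0.7 -0.5  0.1] w 0.0459
False
t 21.9 pos [0.5783 0.3922 0.1191] rot [-1.800e+02  1.000e-01 -1.473e+02] F [0.4 0.1 0.5] w 0.0460
t 22.2 pos [0.5785 0.3922 0.1196] rot [-1.800e+02  1.000e-01 -1.473e+02] F [-0.4 -0.1  6.3] w 0.0260
False
t 23.0 pos [0.5775 0.3918 0.1929] rot [ 1.800e+02 -1.000e-01 -1.473e+02] F [ 0.6 -1.4 -1.9] w 0.0259
```

View pics/w7.png

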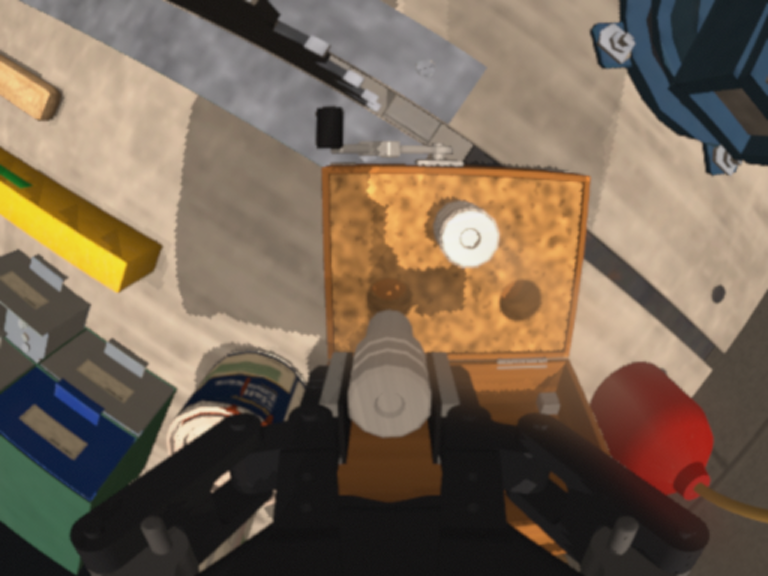

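```bash
cat > hold.py <<'E'
from h import *
def hold(c,o_pos,o_rot,g=56):
    Rt=R.from_euler("xyz",o_rot,degrees=True).as_matrix()
    pts=np.array([[dx,0,.054+(g-62)/1000] for dx in (-.003,0,.003)]+[[0,0,.054+g/1000.]])
    return proj(c,o_pos+pts@Rt.T)
E
python3 - <<'E'
from hold import *
c=ldc("w7"); o=robot.observe()
print((hold(c,o["tool_pos"],o["tcp_rot"])*1.5+.5).round(1).tolist())
crop("pics/raw_w7.png","w7c",(200,200,320,300),6)
# travel
r=rot(PD+180)
robot.line_to([.5775,.3918,.47],vel=.25)
r=rot(188.7)
robot.line_to([.42,-.30,.47],vel=.3,rotation=eul(r)); st()
robot.line_to([.40,-.31,.30],vel=.2); robot.pause(.2)
o=st(); snap("wrist","w8",None,1.5)
E
```

```text
[[387.6, 419.6], [387.6, 411.8], [387.6, 403.9], [388.2, 332.9]]
t 29.7 pos [ 0.42   -0.2999  0.4701] rot [-180.     0.  -171.3] F [-0.1  0.6 -0.3] w 0.0260
t 30.9 pos [ 0.4003 -0.3103  0.3011] rot [-179.9    0.  -171.3] F [-0.7 -0.2 -1.2] w 0.0260
```

View pics/w7c.png

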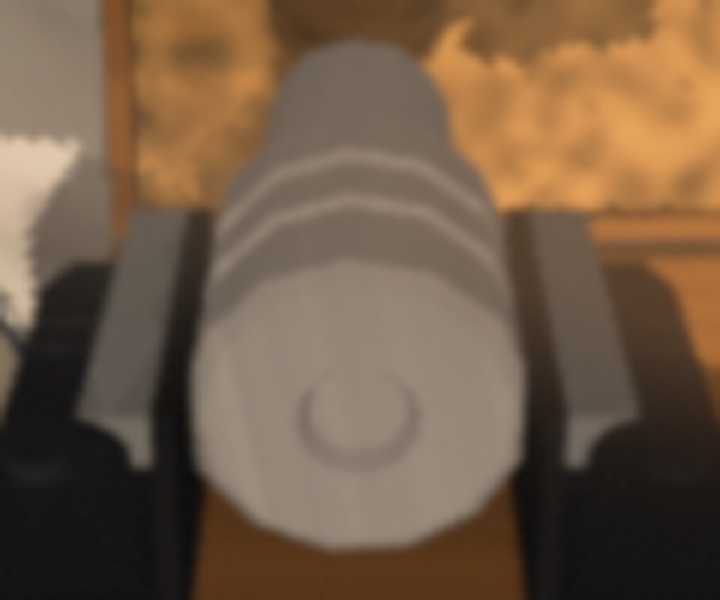

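View pics/w8.png

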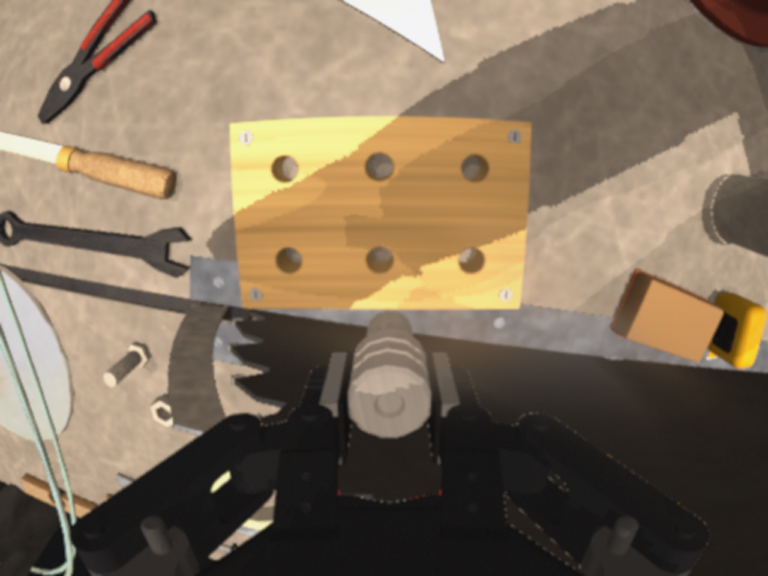

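```bash
python3 - <<'E'
from hold import *
crop("pics/raw_w8.png","w8c",(145,70,365,220),3.6)
r=rot(8.7)
robot.line_to([.40,-.31,.33],vel=.2,rotation=eul(rot(98.7)))
robot.line_to([.40,-.31,.32],vel=.2,rotation=eul(r)); robot.pause(.2)
o=st(); snap("wrist","w9",None,1.5); crop("pics/raw_w9.png","w9c",(145,70,365,220),3.6)
E
```

```text
t 34.6 pos [ 0.4  -0.31  0.32] rot [180.    0.    8.7] F [ 0.3 -0.2 -1.8] w 0.0261
```

View pics/w8c.png

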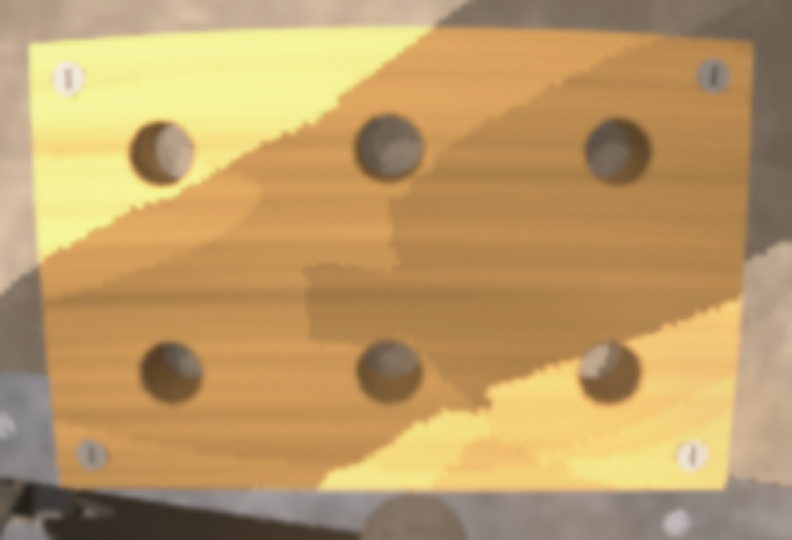

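View pics/w9.png

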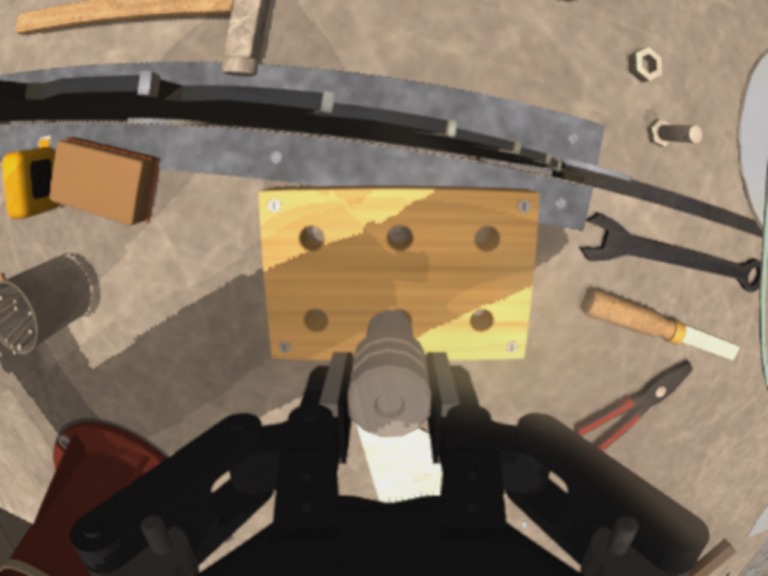

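```bash
python3 - <<'E'
from h import *
from scipy.optimize import least_squares
H=np.array([[35,72,36],[35,0,36],[35,-72,36],[-37,72,36],[-37,0,36],[-37,-72,36]],float)
s=lambda n,pts: np.array(pts)/3.6+[145,70]-.36
w8=s("",[(610,373),(389.5,372),(171,373),(618,152),(389.5,148),(161,153)])
w9=np.array([(312.5,238),(399.5,237.5),(487,238.5),(316,320),(482,320)])/1.5-.17
def res(p,o,c,idx):return (proj(c,fr(*p[:3])(H[idx]))-o).ravel()
A=(w8,ldc("w8"),[0,1,2,3,4,5]);B=(w9,ldc("w9"),[0,1,2,3,5])
x0=[.374,-.3228,.152]
for f in ([A],[B],[A,B]):
    r=least_squares(lambda p:np.concatenate([res(p,*a) for a in f]),x0); print(r.x.round(4),np.degrees(r.x[2]).round(2),np.sqrt((r.fun**2).mean()).round(2))
E
```

```text
[ 0.3731 -0.3218  0.1513] 8.67 0.18
[ 0.374  -0.3224  0.1518] 8.7 0.29
[ 0.3735 -0.3221  0.1513] 8.67 0.37
```

```bash
cat > ins.py <<'E'
from h import *
BX,BY,BW=.3736,-.3222,.1515; BD=np.degrees(BW)
B=fr(BX,BY,BW)
def bw(x,y,z): return B([x,y,z])[0]
def rb(al): return rot(BD+180,BD+90,-al)
G=56.
def pose(hy,fx,fy,fz,al,dx=0):
    """foot centre at hole + (fx,fy), fz over mouth (mm), lean al (top to -x). dx: dog offset in board x relative to the tool"""
    a=np.radians(al); u=np.array([-np.sin(a),0,np.cos(a)]); e=np.array([np.cos(a),0,np.sin(a)])
    g=np.array([35+fx,hy+fy,36+fz])+G*u-dx*e
    r=rb(al); return tcp(bw(*g),r),eul(r)
def go(hy,fx,fy,fz,al,dx=0,vel=.05,guard=None):
    p,e=pose(hy,fx,fy,fz,al,dx); return robot.line_to(p,vel=vel,rotation=e,guard=guard)
def bf():
    o=robot.observe(); f=o["ft_force"]; c,s=np.cos(BW),np.sin(BW); return np.round([c*f[0]+s*f[1],-s*f[0]+c*f[1],f[2]],1)
E
python3 - <<'E'
from ins import *
hy=72
robot.line_to([.40,-.31,.32],vel=.2,rotation=eul(rot(98.7)))
p,e=pose(hy,0,0,50,0); e=eul(rb(0))
robot.line_to([p[0],p[1],.32],vel=.2,rotation=e)
print(go(hy,4,0,25,15,dx=-1,vel=.12)); st(); print(bf())
snap("wrist","w10",None,1.5); snap("side","s10",(220,180,380,310),5)
E
```

```text
False
t 39.5 pos [ 0.3744 -0.2496  0.1683] rot [-179.9   15.  -171.3] F [ 0.1  0.1 -0.5] w 0.0262
[ 0.1  0.1 -0.5]
```

View pics/w10.png

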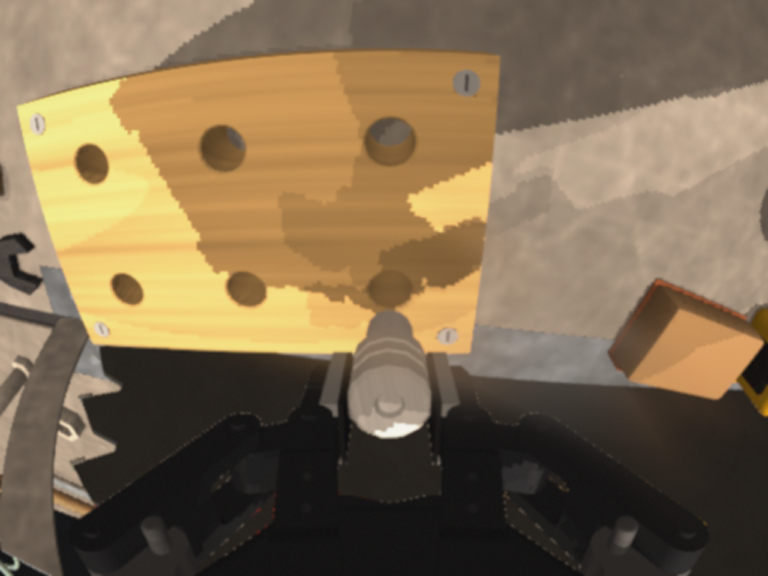

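View pics/s10.png

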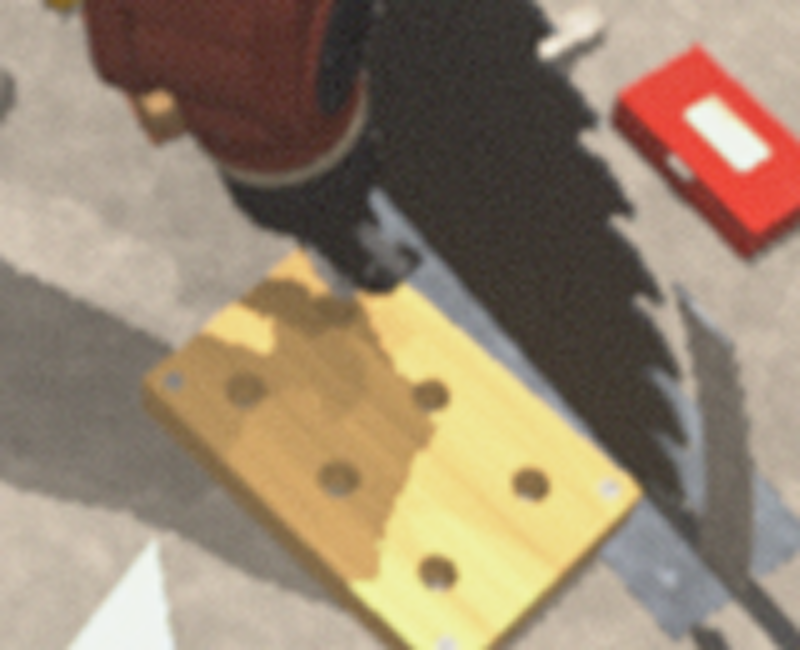

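```bash
python3 - <<'E'
from ins import *
hy=72
go(hy,4,0,6,15,dx=-1,vel=.08); print(bf())
print("down",go(hy,4,0,-1.5,15,dx=-1,vel=.03,guard=6)); st(); print(bf())
p0,_=pose(hy,4,0,-1.5,15,-1); print("zerr",robot.observe()["tool_pos"]-p0)
print("slide",go(hy,-6,0,-1.5,15,dx=-1,vel=.02,guard=6)); print(bf())
p,_=pose(hy,0,0,-1.5,15,-1); d=robot.observe()["tool_pos"]-p
c,s=np.cos(BW),np.sin(BW); print("fx at contact mm",(c*d[0]+s*d[1])*1e3,"dz",d[2]*1e3)
E
```

```text
[-0.4  0.5 -0.4]
down True
t 40.3 pos [ 0.3744 -0.2497  0.142 ] rot [-179.9   15.  -171.3] F [-3.2  0.5  5.6] w 0.0263
[-3.1  0.9  5.6]
zerr [ 0.00025509 -0.00045475  0.00103141]
slide True
[ 0.3 -0.  -1.5]
fx at contact mm 1.9931394542794536 dz 0.03738840910239016
```

```bash
python3 - <<'E'
from ins import *
hy=72
print(bf())
print("slide",go(hy,-6,0,-1.5,15,dx=-1,vel=.015,guard=5)); print(bf())
robot.pause(.1)
p,_=pose(hy,0,0,-1.5,15,-1); d=robot.observe()["tool_pos"]-p
c,s=np.cos(BW),np.sin(BW); print("fx at contact mm",(c*d[0]+s*d[1])*1e3,"fy",(-s*d[0]+c*d[1])*1e3,"dz",d[2]*1e3,bf())
E
```

```text
[ 0.3 -0.  -1.5]
slide True
[ 4.5 -0.6  0.2]
fx at contact mm -0.750689136121154 fy 0.12532072688319543 dz -0.04003892615914162 [ 3.3 -2.1  1. ]
```

```bash
python3 - <<'E'
from ins import *
hy=72; dx=-.55
for al in (12,9,6,3,0):
    fx=-10.4+10*np.cos(np.radians(al))+2*np.sin(np.radians(al))+.4*(1-al/15); fz=-1.5-1.0*(15-al)/15
    g=go(hy,fx,0,fz,al,dx,vel=.02,guard=15); print(al,g,bf())
print("press",go(hy,0,0,-12,0,dx,vel=.03,guard=15)); print(bf()); st()
p,_=pose(hy,0,0,0,0,dx); print("depth",(robot.observe()["tool_pos"]-p)*1e3)
E
```

```text
12 False [ 3.7 -0.5  1.1]
9 False [ 3.6 -1.2 -0.9]
6 False [ 2.3 -1.9 -1. ]
3 False [ 1.7 -1.4 -1.5]
0 False [ 1.1 -1.1 -0.9]
press False
[ 2.8 -1.2 -3.1]
t 43.7 pos [ 0.3978 -0.2456  0.1337] rot [ 180.     0.  -171.3] F [ 3.  -0.8 -3.1] w 0.0261
depth [ -0.09205488   0.05505122 -12.34705599]
```

Slides freely. On to home.

```bash
python3 - <<'E'
from ins import *
hy=72; dx=-.55
print("press",go(hy,0,0,-34,0,dx,vel=.05,guard=15)); print(bf()); robot.pause(.2)
p,_=pose(hy,0,0,0,0,dx); print("depth",(robot.observe()["tool_pos"]-p)*1e3,bf())
robot.set_gripper(.044); print(bf())
p,e=pose(hy,0,0,40,0,dx); robot.line_to(p,vel=.15); st()
snap("wrist","w11",None,1.5)
E
```

```text
press True
[-0.6  1.5  8.1]
depth [  0.2952382   -0.07255082 -30.46327388] [-0.5  1.6  6.6]
[0.5 0.4 0.5]
t 45.3 pos [ 0.3977 -0.2455  0.1853] rot [ 1.800e+02  1.000e-01 -1.713e+02] F [-0.8  0.9  0.2] w 0.0440
```

View pics/w11.png

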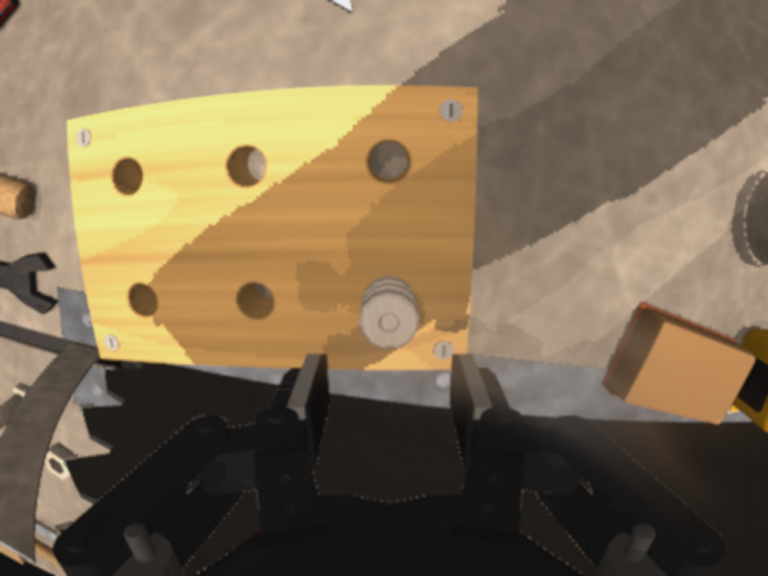

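```bash
cat >> ins.py <<'E'
def presshome(hy):
    r=rb(0); robot.set_gripper(0)
    robot.line_to(tcp(bw(35,hy,90),r,robot.tip_reach),vel=.12)
    g=robot.line_to(tcp(bw(35,hy,60),r,robot.tip_reach),vel=.03,guard=15)
    robot.pause(.2)
    z=robot.observe()["tool_pos"][2]-robot.tip_reach
    print("press",g,"tip z mm",z*1e3,bf())
    robot.line_to(tcp(bw(35,hy,140),r,robot.tip_reach),vel=.15)
E
python3 - <<'E'
from ins import *
presshome(72); st()
E
```

```text
press True tip z mm 66.00260158603233 [-0.5  1.4  5.9]
t 47.8 pos [ 0.3972 -0.2456  0.2117] rot [ 179.9    0.  -171.3] F [ 0.3  0.2 -0.1] w -0.0001
```

```bash
python3 - <<'E'
from ins import *
o=robot.observe()["tool_pos"]
robot.line_to([o[0],o[1],.46],vel=.3)
r=rot(PD+180); g=cw(-22,0,64)
robot.line_to([g[0],g[1],.46],vel=.35,rotation=eul(r))
robot.set_gripper(.046)
robot.line_to(tcp(cw(-22,0,110),r),vel=.25)
print(robot.line_to(tcp(g,r),vel=.12,guard=10)); st()
robot.set_gripper(0); st()
print(robot.line_to(tcp(cw(-22,0,140),r),vel=.15,guard=25)); st()
snap("wrist","w12",None,1.5)
E
```

```text
False
t 53.8 pos [0.5248 0.4007 0.1185] rot [-180.     0.  -147.3] F [-0.5 -0.4  0.3] w 0.0458
t 54.1 pos [0.5254 0.401  0.1196] rot [-1.800e+02  1.000e-01 -1.473e+02] F [-0.8 -0.2  6.3] w 0.0262
False
t 54.8 pos [0.5244 0.4005 0.193 ] rot [ 1.800e+02 -1.000e-01 -1.473e+02] F [-0.2  0.3 -1.1] w 0.0259
```

View pics/w12.png

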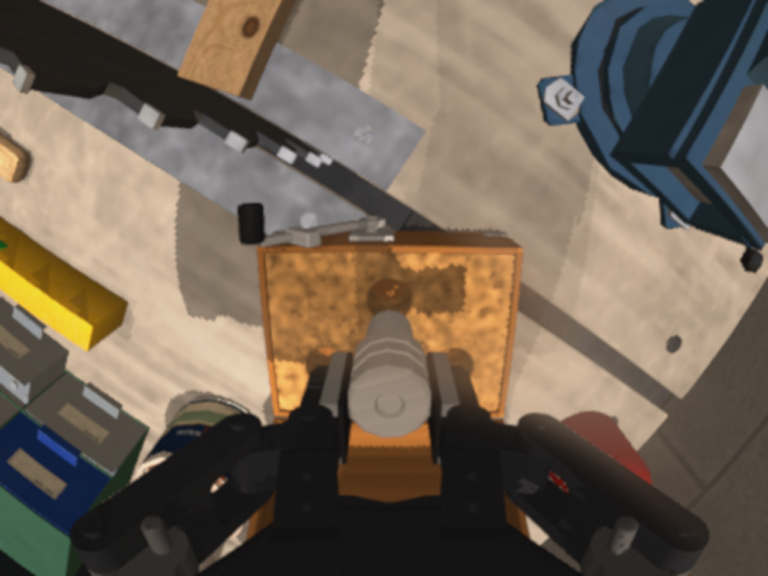

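```bash
python3 - <<'E'
from ins import *
hy=-72; dx=-.55
o=robot.observe()["tool_pos"]
robot.line_to([o[0],o[1],.47],vel=.3)
p,e=pose(hy,0,0,50,0)
robot.line_to([p[0],p[1],.47],vel=.35,rotation=e)
robot.line_to([p[0],p[1],.25],vel=.3)
go(hy,2,0,15,15,dx,vel=.12); robot.pause(.1); print(bf())
snap("wrist","w13",None,1.5)
print("down",go(hy,2,0,-1.5,15,dx,vel=.03,guard=6)); print(bf())
p0,_=pose(hy,2,0,-1.5,15,dx); print("zerr",(robot.observe()["tool_pos"]-p0)*1e3)
print("slide",go(hy,-6,0,-1.5,15,dx,vel=.015,guard=5)); robot.pause(.1)
p,_=pose(hy,0,0,-1.5,15,dx); d=robot.observe()["tool_pos"]-p
c,s=np.cos(BW),np.sin(BW); print("fx at contact mm",(c*d[0]+s*d[1])*1e3,"fy",(-s*d[0]+c*d[1])*1e3,"dz",d[2]*1e3,bf())
E
```

```text
[ 0.1 -0.2 -1.5]
down False
[-0.5 -0.1 -1. ]
zerr [-0.02130475  0.02483614 -0.01400879]
slide True
fx at contact mm -0.5380422993943006 fy -0.005590323388715578 dz 0.030152133433380968 [ 4.  -2.9  3.7]
```

View pics/w13.png

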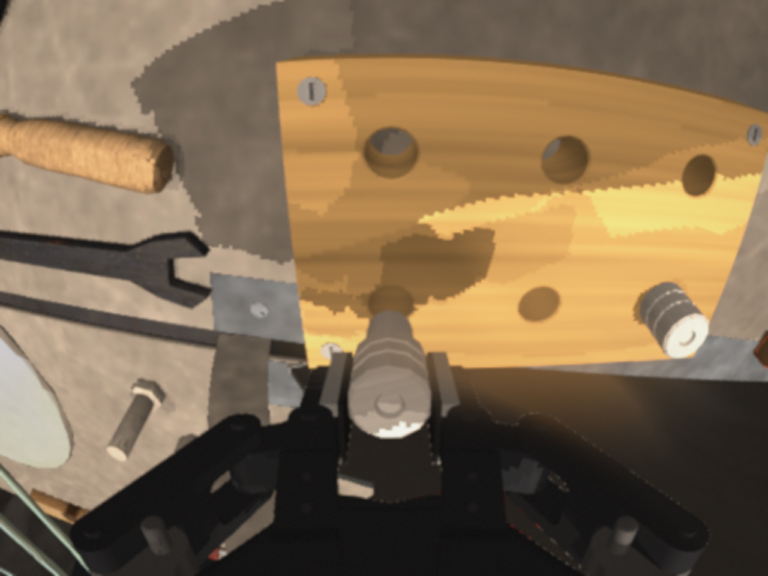

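```bash
python3 - <<'E'
from ins import *
hy=-72; dx=-.4
for al in (12,9,6,3,0):
    fx=-10.4+10*np.cos(np.radians(al))+2*np.sin(np.radians(al))+.4*(1-al/15); fz=-1.5-1.0*(15-al)/15
    g=go(hy,fx,0,fz,al,dx,vel=.02,guard=15); print(al,g,bf())
    if g: break
print("press",go(hy,0,0,-12,0,dx,vel=.03,guard=15)); print(bf())
p,_=pose(hy,0,0,0,0,dx); d=(robot.observe()["tool_pos"]-p)*1e3; print("depth",d)
if d[2]<-11:
    print("press",go(hy,0,0,-34,0,dx,vel=.05,guard=15)); robot.pause(.2)
    print("depth",(robot.observe()["tool_pos"]-p)*1e3,bf())
    robot.set_gripper(.044)
    p,e=pose(hy,0,0,45,0,dx); robot.line_to(p,vel=.2)
    presshome(hy); st()
    snap("wrist","w14",None,1.5)
E
```

```text
12 False [ 2.8 -2.6  1.1]
9 False [ 3.3 -1.8 -1.3]
6 False [ 2.7 -1.8 -1.5]
3 False [ 1.7 -2.  -0.6]
0 False [ 1.2 -0.2 -1.6]
press False
[ 2.7 -1.3 -2.9]
depth [ -0.10330862   0.09126996 -12.40988969]
press True
depth [  0.22421062  -0.0678698  -30.39851701] [-1.2  0.7  7. ]
press True tip z mm 66.05798445912353 [-1.3  1.6  6.3]
t 69.1 pos [ 0.4189 -0.3879  0.2116] rot [ 179.9    0.  -171.3] F [ 0.3  0.1 -1.2] w 0.0003
```

View pics/w14.png

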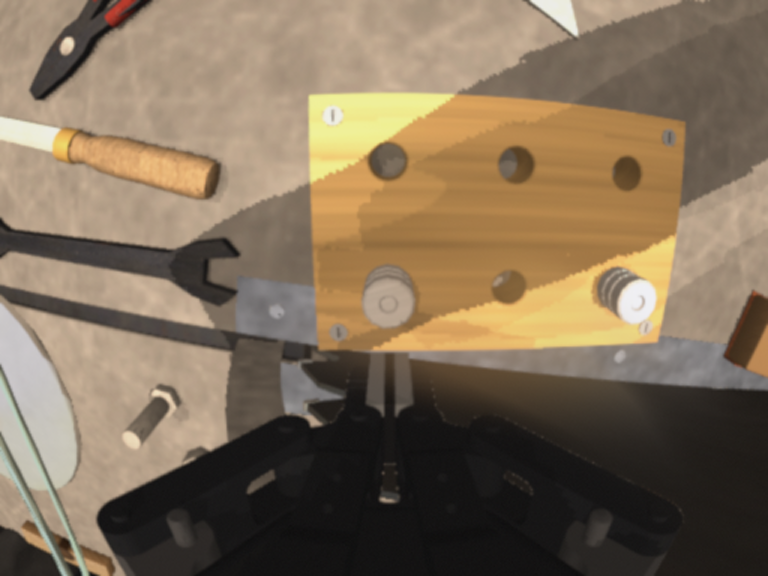

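```bash
python3 - <<'E'
from ins import *
o=robot.observe()["tool_pos"]
robot.line_to([o[0],o[1],.40],vel=.3)
robot.line_to([.40,.12,.42],vel=.35,rotation=eul(rot(90)))
robot.set_gripper(.07)
robot.pause(.1)
snap("wrist","w15",None,1.5);st()
E
```

```text
t 73.3 pos [0.4  0.12 0.42] rot [180.   0.  90.] F [ 0.2 -0.   0.3] w 0.0699
```

View pics/w15.png

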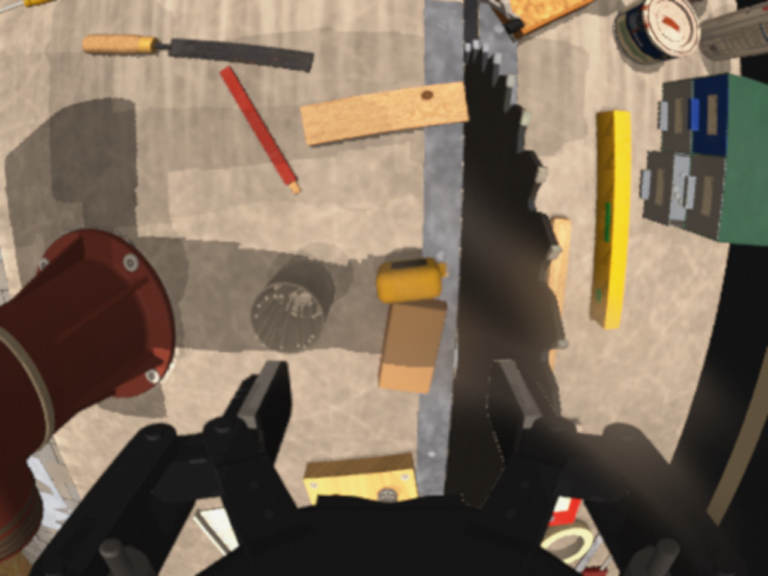

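```bash
python3 - <<'E'
from h import *
crop("pics/raw_w15.png","w15c",(190,40,330,110),5.5)
E
```

```text
(no output)
```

View pics/w15c.png

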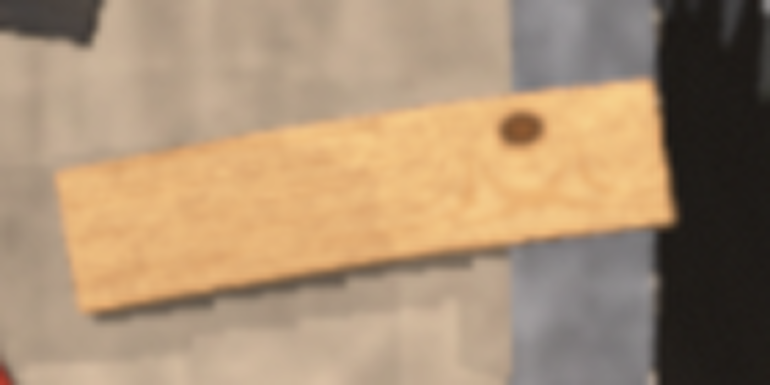

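```bash
python3 - <<'E'
from h import *
from scipy.optimize import least_squares
c=ldc("w15")
o=np.array([(55,172),(652,79),(676,220),(82,308)])/5.5+[190,40]-.41
for p in o: print(onz(c,*p,.025).round(4))
P=np.array([[-21,85,25],[-21,-85,25],[21,-85,25],[21,85,25]],float)
# near-left corner (x min,y max world) etc : try yaw so that long axis +y points to -x world
r=least_squares(lambda p:(proj(c,fr(*p)(P))-o).ravel(),[.38,.22,np.radians(-80)],)
r2=least_squares(lambda p:(proj(c,fr(*p)(P*[-1,1,1]))-o).ravel(),[.38,.22,np.radians(100)],)
for q in (r,r2): print(q.x.round(4),np.degrees(q.x[2]),q.cost,q.fun.round(1))
cs=cal("scene"); 
E
```

```text
[0.3076 0.2457 0.025 ]
[0.4749 0.2721 0.025 ]
[0.482  0.2315 0.025 ]
[0.3149 0.2062 0.025 ]
[0.3948 0.2392 1.7214] 98.62694359192479 1352.576709338621 [  4.3  25.1   4.3  25.8  -3.9 -26.   -4.9 -25.6]
[0.3948 0.2389 1.7253] 98.85331155904035 0.7006803270514045 [ 0.  -0.5  0.4 -0.4  0.   0.2 -0.5  0.7]
```

```bash
python3 - <<'E'
from ins import *
ox,oy,oa=.3948,.2389,8.85
r=rot(oa+180); TR=robot.tip_reach
for p,rr in ((tcp([ox,oy,.003],r,TR),r),(tcp([ox-.01,oy,.43],r,TR),r),(tcp(bw(-4,0,39),rot(BD+90),TR),rot(BD+90)),(tcp(bw(-4,0,250),rot(BD+90),TR),rot(BD+90))):
    q=robot.ik(p,eul(rr)); print(None if q is None else q.round(0))
robot.set_gripper(.072)
robot.move_pose(tcp([ox,oy,.12],r,TR),eul(r)); 
print(robot.line_to(tcp([ox,oy,.004],r,TR),vel=.12,guard=8)); st()
snap("wrist","w16",None,1.5)
E
```

```text
[ 15. -14. -37.  66.   0.   6.]
[ 15. -11.  11. 112.   0.   6.]
[-56. -10. -30.  70.   0.  25.]
[-56. -13. -11.  92.   0.  25.]
False
t 75.9 pos [0.3953 0.239  0.0774] rot [ 1.800e+02  1.000e-01 -1.712e+02] F [-0.3 -0.9  0.2] w 0.0721
```

View pics/w16.png

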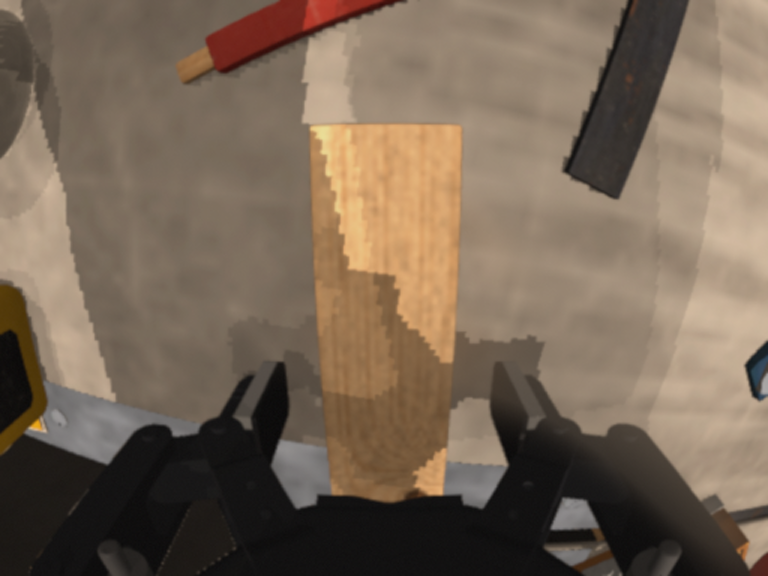

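Well centred; grip and carry.

```bash
python3 - <<'E'
from ins import *
ox,oy,oa=.3948,.2389,8.85
r=rot(oa+180); TR=robot.tip_reach
robot.set_gripper(0); st()
robot.line_to(tcp([ox-.008,oy,.05],r,TR),vel=.1)
st()
robot.line_to(tcp([ox-.012,oy,.38],r,TR),vel=.25)
rr=rot(BD+90)
robot.line_to(tcp(bw(-5,0,345),rr,TR),vel=.25,rotation=eul(rr))
robot.line_to(tcp(bw(-5,0,90),rr,TR),vel=.25)
robot.pause(.2)
snap("wrist","w17",None,1.5);st(); snap("side","s17",(220,180,380,310),5)
E
```

```text
t 76.3 pos [0.3954 0.2391 0.0774] rot [ 1.800e+02  1.000e-01 -1.711e+02] F [-0.3 -0.5  6.9] w 0.0404
t 77.0 pos [0.3867 0.2389 0.1222] rot [-180.    -0.  -171.1] F [-0.6  0.1 -1.6] w 0.0407
t 82.2 pos [ 0.3689 -0.3234  0.1635] rot [1.80e+02 1.00e-01 9.87e+01] F [-0.8 -0.2 -0.9] w 0.0409
```

View pics/w17.png

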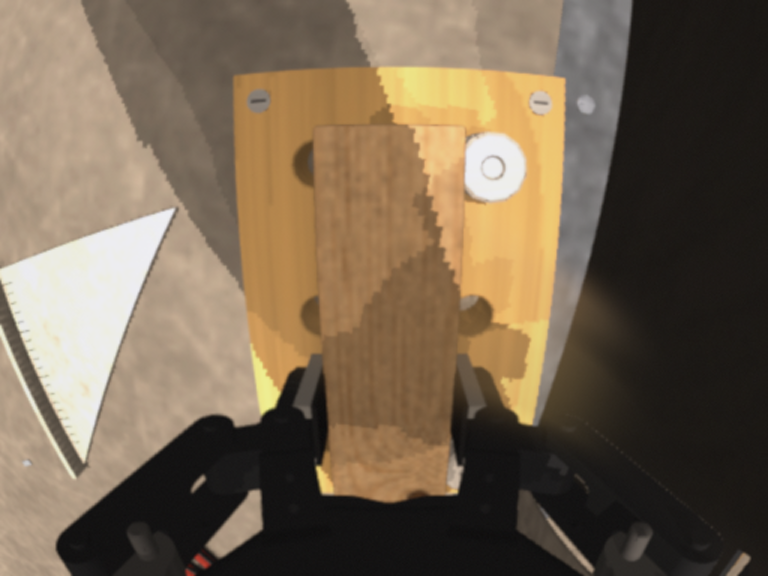

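View pics/s17.png

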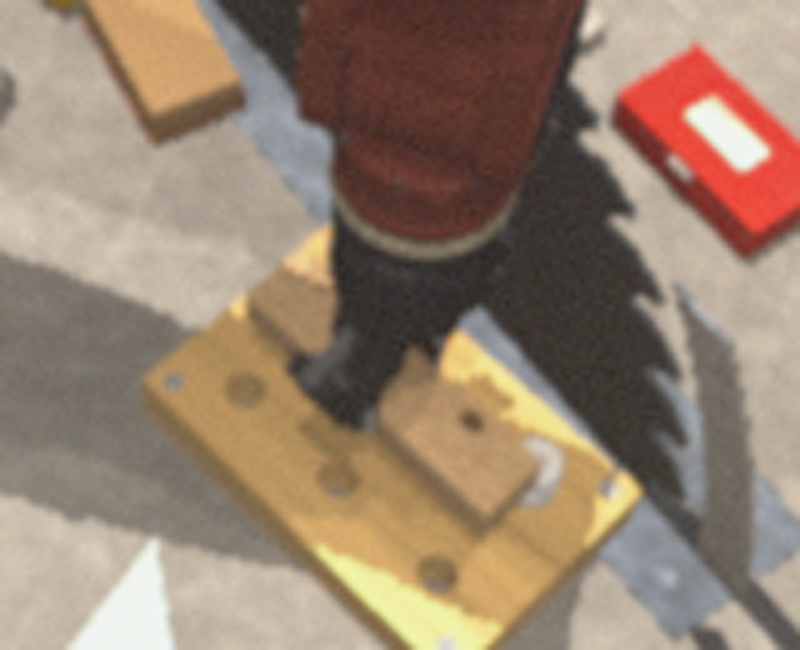

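```bash
python3 - <<'E'
from ins import *
rr=rot(BD+90); TR=robot.tip_reach
robot.line_to(tcp(bw(-7,0,48),rr,TR),vel=.15)
print(robot.line_to(tcp(bw(-7,0,37),rr,TR),vel=.03,guard=6)); o=st(); print("tip z",o["tool_pos"][2]-TR,bf())
z=o["tool_pos"][2]-TR
print(robot.line_to(tcp(bw(4,0,z*1e3+.3),rr,TR),vel=.02,guard=7)); o=st(); print(bf())
d=o["tool_pos"][:2]-np.array([BX,BY]); print("board x mm",(np.cos(BW)*d[0]+np.sin(BW)*d[1])*1e3)
robot.set_gripper(.056); st()
robot.line_to(tcp(bw(0,0,130),rr,TR),vel=.15)
robot.pause(.1)
snap("wrist","w18",None,1.5)
E
```

```text
True
t 83.1 pos [ 0.3672 -0.324   0.1134] rot [1.80e+02 1.00e-01 9.87e+01] F [-1.5  2.1  6.8] w 0.0407
tip z 0.040782798409295995 [-1.2  2.3  6.8]
True
t 83.5 pos [ 0.3739 -0.3224  0.1134] rot [1.799e+02 1.000e-01 9.870e+01] F [2.5 0.4 4.3] w 0.0408
[2.5 0.  4.3]
board x mm 0.26387921213262133
t 83.8 pos [ 0.3727 -0.3221  0.1126] rot [-179.9   -0.    98.6] F [-1.1 -0.2  0.7] w 0.0557
```

View pics/w18.png

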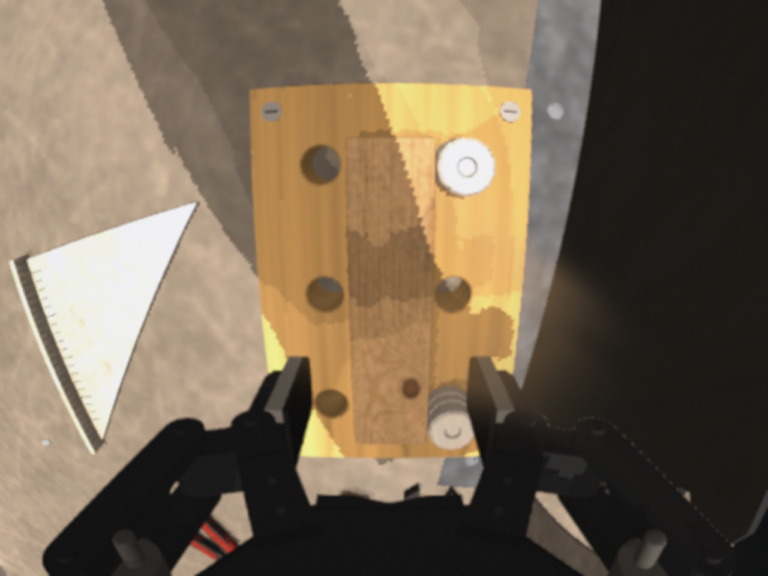

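```bash
python3 - <<'E'
from ins import *
rr=rot(BD+90); TR=robot.tip_reach
robot.set_gripper(0)
def bx():
    d=robot.observe()["tool_pos"][:2]-np.array([BX,BY]); return (np.cos(BW)*d[0]+np.sin(BW)*d[1])*1e3
for y in (50,-50):
    robot.line_to(tcp(bw(-48,y,90),rr,TR),vel=.2)
    robot.line_to(tcp(bw(-48,y,46),rr,TR),vel=.12)
    g=robot.line_to(tcp(bw(-22,y,46),rr,TR),vel=.03,guard=6); robot.pause(.15); print(y,g,bx(),bf())
    robot.line_to(tcp(bw(-48,y,46),rr,TR),vel=.1)
    robot.line_to(tcp(bw(-48,y,90),rr,TR),vel=.2)
robot.line_to(tcp(bw(-30,40,200),rr,TR),vel=.25)
robot.pause(.1); snap("wrist","w19",None,1.5); st()
E
```

```text
50 True -33.449938460624814 [-4.7 -0.8  3.9]
-50 True -33.44065980728463 [-3.5 -0.9  3.5]
t 91.1 pos [ 0.3375 -0.2874  0.2708] rot [-179.8   -0.2   98.5] F [ 1.2  0.2 -0.4] w 0.0000
```

View pics/w19.png

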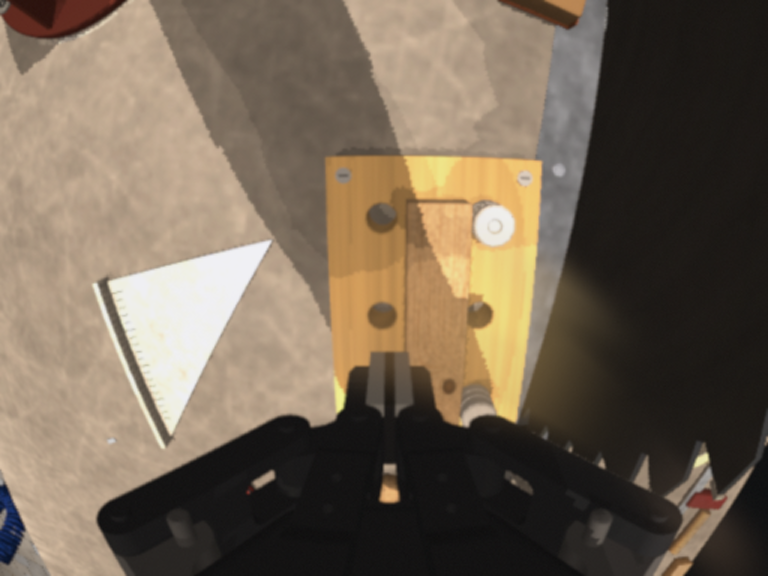

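```bash
python3 - <<'E'
from ins import *
o=robot.observe()["tool_pos"]
robot.line_to([o[0],o[1],.44],vel=.3)
r=rlid(22); p=tcp(hp(1.83),r,.14)
robot.line_to([.50,.37,.44],vel=.35,rotation=eul(rot(YC)))
robot.set_gripper(.034)
robot.line_to(p,vel=.25,rotation=eul(r)); robot.pause(.1); st()
c=snap("wrist","w20",None,1.5)
print((proj(c,[hp(1.83,13),hp(1.83,38),hp(1.83,63)])*1.5+.5).round(0))
E
```

```text
Traceback (most recent call last):
plant.IKError: the arm cannot follow that straight line within its joint ranges
```

```bash
python3 - <<'E'
from ins import *
r=rlid(22); p=tcp(hp(1.83),r,.14)
robot.line_to([.42,.05,.44],vel=.35,rotation=eul(rot(200)))
robot.line_to([.50,.37,.44],vel=.35,rotation=eul(rot(YC)))
robot.set_gripper(.034)
robot.line_to(p,vel=.25,rotation=eul(r)); robot.pause(.1); st()
c=snap("wrist","w20",None,1.5)
print((proj(c,[hp(1.83,13),hp(1.83,38),hp(1.83,63)])*1.5+.5).round(0))
E
```

```text
t 97.1 pos [0.5847 0.4474 0.3019] rot [-157.9   12.   -57.3] F [-0.4  0.   0.5] w 0.0338
[[388. 270.]
 [392. 314.]
 [396. 353.]]
```

View pics/w20.png

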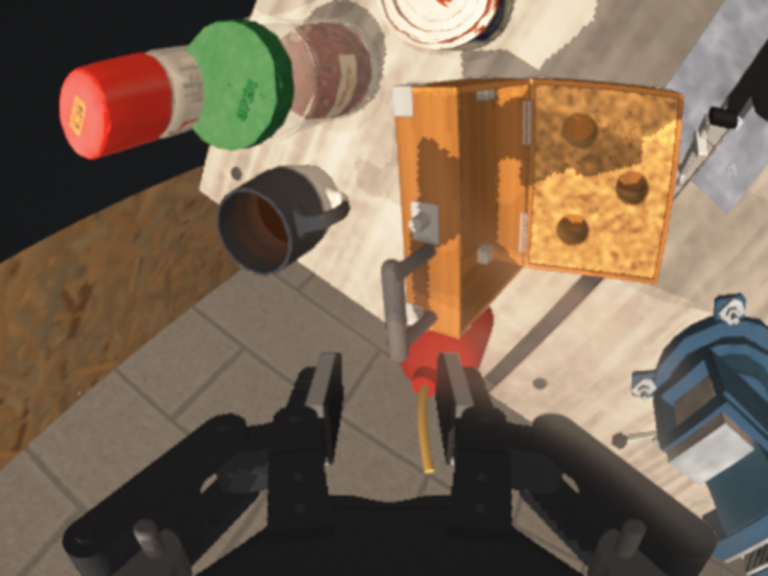

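```bash
python3 - <<'E'
from ins import *
r=rlid(22)
print(robot.line_to(tcp(hp(1.83),r),vel=.1,guard=10)); st()
robot.set_gripper(0); st()
for th in list(np.linspace(1.7,.12,13))+[.05,.01]:
    al=np.interp(th,[0,.5,1.85],[0,0,22]); r=rlid(al)
    g=robot.line_to(tcp(hp(th),r),vel=.1,rotation=eul(r),guard=35)
    if g: print("guard",th); break
st()
print(robot.line_to(tcp(hp(0)-[0,0,.003],r),vel=.03,guard=10)); st()
robot.set_gripper(.026); st()
robot.line_to(tcp(hp(0)+[0,0,.1],r),vel=.15)
robot.pause(.1)
c=snap("wrist","w21",None,1.5)
E
```

```text
False
t 98.1 pos [0.6028 0.4786 0.2227] rot [-157.9   12.   -57.3] F [ 0.7  0.6 -0. ] w 0.0337
t 98.5 pos [0.6027 0.4786 0.2225] rot [-157.9   12.   -57.3] F [-0.3 -2.3  2.4] w 0.0093
t 103.2 pos [0.4574 0.3851 0.1141] rot [-179.9   12.1  -57.3] F [-1.2  6.4 -0.8] w 0.0087
False
t 103.5 pos [0.457  0.3849 0.1098] rot [-180.    12.1  -57.3] F [-3.6  5.1 -0.8] w 0.0087
t 103.8 pos [0.4576 0.3842 0.11  ] rot [-180.    12.   -57.3] F [-0.1 -0.8 -0.6] w 0.0262
```

View pics/w21.png

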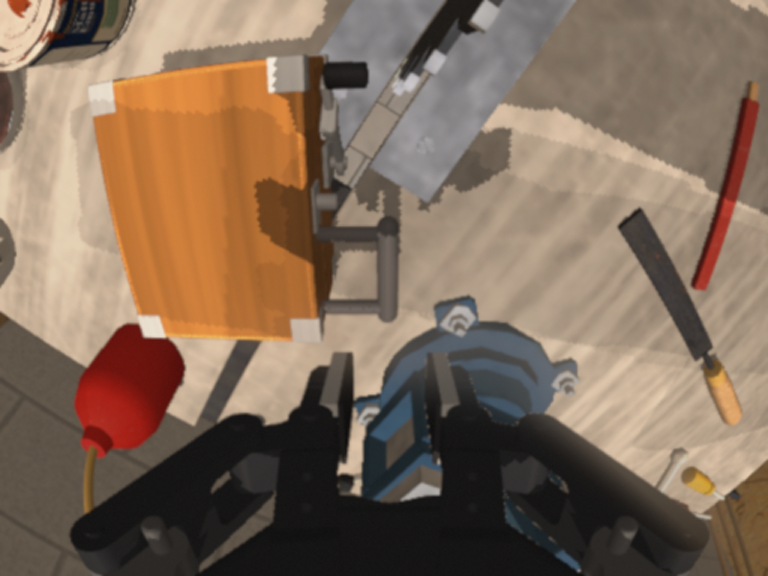

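```bash
python3 - <<'E'
from ins import *
c=ldc("w21")
for th in (0,.03,.06): print((proj(c,[hp(th,13),hp(th,63)])*1.5+.5).round(0).tolist())
TR=robot.tip_reach
r=rot(PD); rm=rot(PD-45)
robot.set_gripper(0)
o=robot.observe()["tool_pos"]
robot.line_to(tcp(cw(-38,20,150),rm,TR),vel=.2,rotation=eul(rm))
robot.line_to(tcp(cw(-38,20,100),r,TR),vel=.1,rotation=eul(r))
g=robot.line_to(tcp(cw(-38,20,74),r,TR),vel=.03,guard=12); robot.pause(.1); o=st(); print(g,"tip",o["tool_pos"][2]-TR)
robot.line_to(tcp(cw(-38,20,130),r,TR),vel=.15)
E
```

```text
[[387.0, 226.0], [387.0, 312.0]]
[[386.0, 229.0], [386.0, 316.0]]
[[384.0, 232.0], [385.0, 320.0]]Traceback (most recent call last):
  File "<stdin>", line 9, in <module>
plant.IKError: the arm cannot follow that straight line within its joint ranges
```

```bash
python3 - <<'E'
from ins import *
TR=robot.tip_reach
r=rot(PD+180); rm=rot(PD-135)
robot.line_to(tcp(cw(-38,20,150),rm,TR),vel=.2,rotation=eul(rm))
robot.line_to(tcp(cw(-38,20,100),r,TR),vel=.1,rotation=eul(r))
g=robot.line_to(tcp(cw(-38,20,74),r,TR),vel=.03,guard=12); robot.pause(.1); o=st(); print(g,"tip",o["tool_pos"][2]-TR)
robot.line_to(tcp(cw(-38,20,130),r,TR),vel=.15)
E
```

```text
t 109.5 pos [0.5002 0.4087 0.1506] rot [-180.    -0.  -147.3] F [-1.7 -1.   7.2] w -0.0003
True tip 0.0780031812362858
```

```bash
python3 - <<'E'
from ins import *
TR=robot.tip_reach
r=rot(PD+180,PD+90,10); print(r.as_matrix()[:,2].round(2))
robot.line_to(tcp(cw(-73,-88,150),r,TR),vel=.2,rotation=eul(r))
print(robot.line_to(tcp(cw(-73,-88,64),r,TR),vel=.1,guard=8)); st()
snap("wrist","w22",None,1.5)
E
```

```text
[-0.15 -0.09 -0.98]
False
t 111.8 pos [0.5403 0.306  0.1364] rot [-180.    -9.9 -147.3] F [0.1 0.8 0.4] w 0.0004
```

View pics/w22.png

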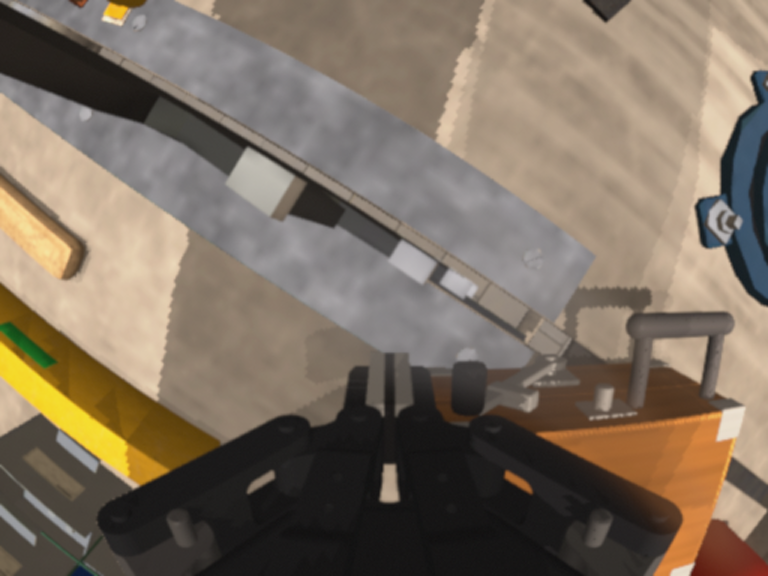

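```bash
python3 - <<'E'
from ins import *
TR=robot.tip_reach
r=rot(PD+180,PD+90,10)
def cy():
    d=robot.observe()["tool_pos"]+r.as_matrix()[:,2]*TR-np.array([CX,CY,0]); return (-np.sin(PSI)*d[0]+np.cos(PSI)*d[1])*1e3
for a in (.7,.55,.4,.25,.12,.0,-.08):
    y=-10-75*np.sin(a)-6-13.3; z=20+75*np.cos(a)-11
    g=robot.line_to(tcp(cw(-73,y,z),r,TR),vel=.06,guard=8); print(round(a,2),g,round(cy(),1),robot.observe()["ft_force"].round(1))
    if g: break
snap("wrist","w23",None,1.5)
E
```

```text
0.7 True -77.6 [ 1.7 -1.8  1.5]
```

View pics/w23.png

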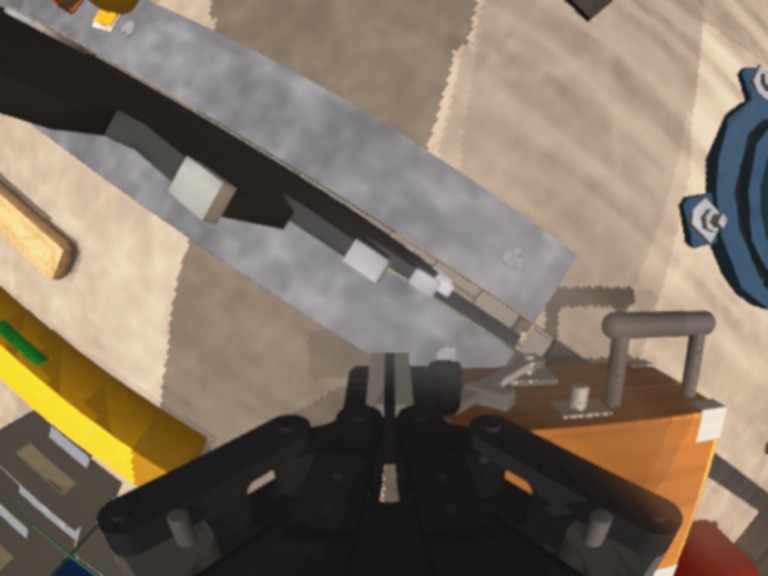

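```bash
python3 - <<'E'
from ins import *
TR=robot.tip_reach
r=rot(PD+180,PD+90,10)
def cy():
    d=robot.observe()["tool_pos"]+r.as_matrix()[:,2]*TR-np.array([CX,CY,0]); return (-np.sin(PSI)*d[0]+np.cos(PSI)*d[1])*1e3
for a in (.7,.55,.4,.25,.12,.0,-.06):
    y=-10-75*np.sin(a)-6-13.3; z=20+75*np.cos(a)-11
    g=robot.line_to(tcp(cw(-73,y,z),r,TR),vel=.06,guard=15); print(round(a,2),g,round(cy(),1),robot.observe()["ft_force"].round(1))
    if g: break
snap("wrist","w24",None,1.5)
E
```

```text
0.7 False -77.9 [ 2.8 -4.   5.9]
0.55 False -68.3 [ 0.7 -2.4  1. ]
0.4 False -57.7 [-0.3 -0.3 -0. ]
0.25 False -47.3 [ 0.4 -0.1  0.2]
0.12 False -37.8 [ 0.8  0.7 -0. ]
0.0 False -29.1 [ 0.5 -0.3  0.8]
-0.06 False -27.3 [  7.4 -14.    1.4]
```

View pics/w24.png

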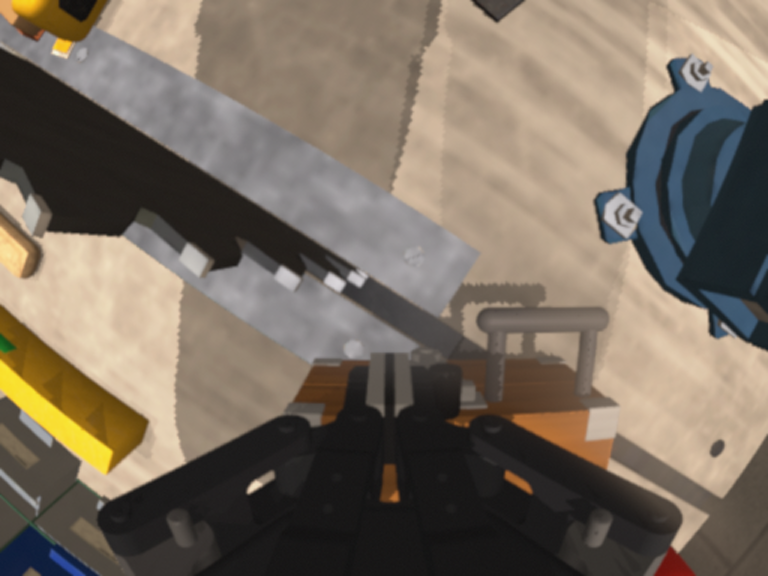

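Lever reached its upright stop (force rose to 14 N). Back off and verify everything.

```bash
python3 - <<'E'
from ins import *
TR=robot.tip_reach
r=rot(PD+180,PD+90,10)
robot.line_to(tcp(cw(-73,-40,84),r,TR),vel=.08)
robot.line_to(tcp(cw(-80,-40,170),r,TR),vel=.2)
r2=rot(PD+180)
robot.line_to([.50,.35,.43],vel=.2,rotation=eul(r2)); robot.pause(.1)
c=snap("wrist","w25",None,1.5)
P=[[-70,-10-75*np.sin(a),20+75*np.cos(a)] for a in (0,.1,.4)]
print((proj(c,C(P))*1.5+.5).round(0).tolist()); crop("pics/raw_w25.png","w25c",(180,100,340,220),5)
print(((proj(c,C(P))-[180,100]+.4)*5).round(0).tolist())
snap("scene","c25",(220,160,350,280),5); snap("side","s25",None,1.5); st()
E
```

```text
[[410.0, 236.0], [402.0, 236.0], [378.0, 235.0]]
[[466.0, 288.0], [439.0, 288.0], [361.0, 284.0]]
t 116.5 pos [0.5    0.3499 0.4289] rot [ 1.800e+02 -1.000e-01 -1.473e+02] F [ 0.4 -0.4 -0.2] w -0.0004
```

View pics/w25.png

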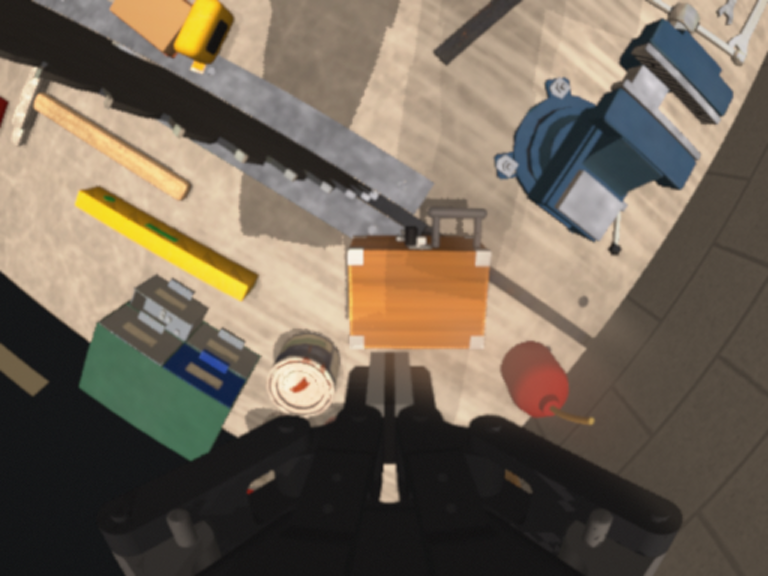

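View pics/c25.png

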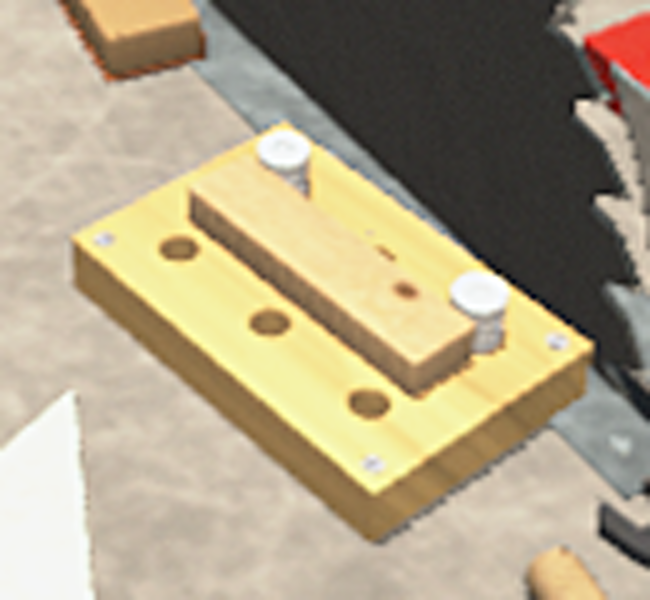

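View pics/s25.png

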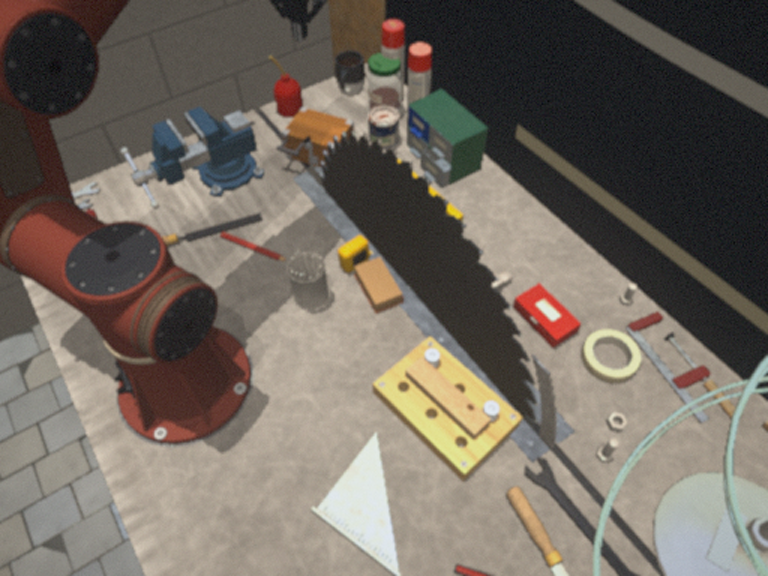

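```bash
python3 -c "
from h import *
robot.job_done(); st()"
```

```text
the job is handed in; nothing more can be done
the job is handed in; nothing more can be done
```

The job is done and handed in at about 117 s, with nothing reported as failed; no verdict came back.

- **Dogs:** The case held two bench dogs; the third pocket was empty. I started each one leaning 15° against the edge of its hole, straightened it and slid it home in the left and right back holes. Pressing on both heads read 66.0 and 66.1 mm, against 66 mm for fully home.
- **Offcut:** It had been knocked aside, so I located it again before gripping it. It lies flat on the board against both dogs. Two light pushes, 100 mm apart, stopped at the same board x (-33.4 mm), so it sits parallel and tight.
- **Case:** The lid is shut, with its top measured at 78.0 mm. The latch is hooked, and in the last wrist picture the knob is within a pixel of where the upright position should be.
- **Other checks:** The last pictures show the sanding block and tape measure standing where they were, and the arm clear of everything.
- **What did not go straight through:**
    - The first dog touched the far rim of its hole on the way in. I slid it back before straightening it.
    - Both dogs first stopped about 30.5 mm down by the arm's reading. The press checks then showed them home.
    - Two arm moves were refused for wrist range and I rerouted them.

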